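Weigh the lemons on the kitchen balance

ROBOT

A 6-joint arm with a two-finger parallel gripper is mounted at the origin on a cart in front of the work surface, level with it; the furniture and walls round the work are solid. World frame = base frame: x ahead of the robot, y to its left, z up, the work surface at z = 0. Lengths are in m, angles in degrees, forces in N, time in s.
With the tool pointing down it reaches from about 0.375 to 0.9 m from the base axis. Payload 3.1 kg.
Tool frame: the origin (TCP) lies at the very end of the fingers, on their centre line; the grasp point (between the pads) lies 19 mm behind it; z points along the fingers, y is the line along which they close (so a half turn about z gives the same grasp; the last joint's range is limited). The gripper opens to 87 mm and grips with 3 to 60 N. Pads are 19 mm wide; open, the fingers measure 117 mm over their backs; the gripper's body (75 mm by 190 mm) begins 51 mm behind the grasp point.
Start: joints at [55.033, 30.224, 82.088, -0, 67.689, -10.227], TCP at [0.262, 0.568, 0.223] pointing down, gripper open.
Joint ranges: [-176.69, 176.69], [-43.24, 126.21], [12.49, 139.97], [-82, 262], [0, 151.66], [-163.58, 163.58]. Speed limits (degrees/s): [159.86, 159.86, 180, 180, 180, 180].

INTERFACE

Orientations are given as a 3x3 rotation matrix whose columns are the frame's x, y, z axes.
In Python, from rig import * gives the robot as it stands.
- The arm moves only by the tool jog_arm, never from a script. Its arguments are lists of equal length, an entry for each row: "delta_pos": the shift along the world's x, y, z in cm, a list of three; "turn": the turn about the world's z in degrees; "grip": the closure, from 0 (fully open) to 1 (shut). In form: {"delta_pos": [[x, y, z], ...], "turn": [turn, ...], "grip": [grip, ...]}. A call has 1 to 12 rows; each row is the pose to reach, as a shift and turn from the pose commanded when the call began; what a row does not reach only later rows make up. A row lasts 1/8 s, in which the tool goes at most 62.5 mm and 10.7 degrees, less where a joint would pass 70% of its speed; a pose out of reach is approached as far as the arm can. A call with a gripper value outside its range is refused whole. The fingers move at their own pace and stop on an object; the grip force is fixed at half the most. Time passes only in rows, so rows that repeat a pose let the fingers close. It gives the time, the measured TCP pose, the force, the opening and the grip force at its end, in the units of the state.
- read_state(): the state, without advancing time (a new reading comes with each control period).
- capture(name): name is "side" or "top"; returns a dict with "color" (420x560x3 uint8, blue, green, red), "fovy" (degrees; the focal length in pixels is half the picture's height over the tangent of half this angle, whatever the lens; pixels are square), "cx", "cy" (the principal point, pixels), "k1" (the pictures are not rectified: a ray, as slopes to the right and down, at radius r is drawn at 1 + k1 r^2 times it, then the intrinsics apply), "camera_from_world" (4x4, takes a point from world to camera coordinates). Camera axes: x right, y up, looking along -z (the intrinsics and any distortion apply to the point x, -y, -z); pixel columns grow to the right and rows downward; lengths in m; the calibration is good to about 2 mm. A picture is of the moment at which its call begins. There is no depth.
- hand_in(): hands the job in; it is judged then, once.
The state is a dict: "time_s": time; "joint_positions": joint angles; "qvel": joint speeds; "tau": joint torques, N m; "position": TCP position; "tcp_rot": TCP orientation; "force": force on the tool from outside, world axes, zero at the start; "moment": the same for the moment, N m; "opening": opening from 0.0 (shut) to 1.0 (fully open); "grasp_force": force on a finger pad.
Only numpy, scipy, OpenCV 4.12 (cv2) and the standard library are available. Lean on these libraries where they do the work, as an engineer would, in place of code of your own. Each camera call takes 0.05 s, during which the arm holds its last target. There are 200 camera calls.

TASK

Weigh the lemons for the marmalade. Fit the balance's loose white plate on its carrier, hole over the pin so that it lies flat, and with nothing else on it let the empty balance come level; then put every lemon on the plate and brass weights into the weight pan until the needle rests on the red mark. Leave the lemons and weights on the balance so the weight can be read off, with the weights you did not need on their wooden block, and leave the other things where they stand.

Things in the scene. Friction and masses are not known exactly. Their poses are not given: they have to be found in the camera images.
- scale: two-pan kitchen balance, fixed: green base 100 x 330 mm, 24 mm high; housing 48 mm wide and white dial (top at 166 mm) in the middle. Origin: centre of the base on the table; y runs along the beam from the steel weight pan (y = -125 mm) to the plate carrier (y = +125 mm). Both stay horizontal and ride up and down, 100 mm high when level; where on them a load lies makes no difference.
- scale_beam (a joint): beam tilt, rad, -0.15 to 0.15 (stops); 0 level, black needle on the red mark (mark: 0.04 either side). Positive: plate carrier low, weight pan high, each by 125 mm x tilt. Between the stops the tilt is proportional to the imbalance, 0.055 per 20 g; it settles in about 3 s. Without its plate the weight pan hangs down; with the plate alone it is level.
- pin_foot (a point): centre of the flat upper face of the plate carrier (aluminium disc, 150 mm across), at the foot of its upright brass pin (11 mm across, 20 mm high, domed); rides with the carrier
- weight_pan_floor (a point): centre of the floor of the round steel weight pan (inside radius 67 mm at the floor, flared rim 8 mm high and 76 mm in outer radius); rides with the pan
- plate: the scale's loose white plate, 190 mm across, 180 g, on the table in front of the scale: floor 5 mm thick, round hole 16 mm across in its middle, upright rim 20 mm high and 9 mm thick (pinch it there, one finger inside, one outside). Origin: centre of the hole at the underside; z up
- weight_block: dark wooden block for the weights, 130 (x) x 190 (y) x 14 mm, fixed, with six round recesses 39 mm across and 4 mm deep at x = -31 or 31 mm and y = -60, 0 or 60 mm. Origin: centre of its underside
- lemon_1: a lemon (three or all four are there, on the table to the left), 78 mm long by 55 mm thick, weighing somewhere between 79 and 121 g; its x axis is its long axis
- lemon_1_mid (a point): middle of lemon_1
- lemon_2: a lemon (three or all four are there, on the table to the left), 78 mm long by 55 mm thick, weighing somewhere between 79 and 121 g; its x axis is its long axis
- lemon_2_mid (a point): middle of lemon_2
- lemon_3: a lemon (three or all four are there, on the table to the left), 78 mm long by 55 mm thick, weighing somewhere between 79 and 121 g; its x axis is its long axis
- lemon_3_mid (a point): middle of lemon_3
- lemon_4: a lemon (three or all four are there, on the table to the left), 78 mm long by 55 mm thick, weighing somewhere between 79 and 121 g; its x axis is its long axis
- lemon_4_mid (a point): middle of lemon_4
- w200: 200 g brass weight: upright cylinder 34 mm across and 34 mm high with a small knob on top (45 mm high in all). Origin: centre of its underside; z along its axis, knob up
- w100a: 100 g brass weight: upright cylinder 28 mm across and 27 mm high with a small knob on top (38 mm high in all). Origin: centre of its underside; z along its axis, knob up
- w100b: 100 g brass weight: upright cylinder 28 mm across and 27 mm high with a small knob on top (38 mm high in all). Origin: centre of its underside; z along its axis, knob up
- w50: 50 g brass weight: upright cylinder 23 mm across and 21 mm high with a small knob on top (32 mm high in all). Origin: centre of its underside; z along its axis, knob up
- w20a: 20 g brass weight: upright cylinder 18 mm across and 15 mm high with a small knob on top (26 mm high in all). Origin: centre of its underside; z along its axis, knob up
- w20b: 20 g brass weight: upright cylinder 18 mm across and 15 mm high with a small knob on top (26 mm high in all). Origin: centre of its underside; z along its axis, knob up
- honey_jar: jar of honey-coloured spread with a black lid, 65 x 86 mm, at the back; bystander
- garlic: bulb of garlic, 60 mm; bystander
- mug: pink and white mug, 105 mm high; bystander
Mind the look-alikes: they are no part of the job. Leave any green look-alike of the w200 alone. What is shaped like the w100b but blue is not meant.

How it is judged (in metres and radians):
On the way:
1. the white plate lies flat on its carrier with the pin through its hole, no lemon or weight on the balance, and the empty balance floats level with the needle on the red mark (horizontal distance between plate and pin_foot below 0.005 m and z of plate in the frame of pin_foot between -0.003 and 0.003 m and angle between plate's own z axis and vertical below 0.05 rad and value of joint scale_beam between -0.04 and 0.04 rad and horizontal distance between each of lemon_1_mid, lemon_2_mid, lemon_3_mid, lemon_4_mid and pin_foot above 0.1 m and horizontal distance between each of w200, w100a, w100b, w50, w20a, w20b and weight_pan_floor above 0.074 m and velocity of joint scale_beam between -0.1 and 0.1 rad/s), for 0.3 s.
At the end, for the whole second after the job is handed in: The plate lies flat on the carrier, hole over the pin (within 5 mm and 3 mm in height); every lemon rests on the plate; every weight rests in the weight pan or on the wooden block; the beam is at rest within 0.04 rad of level (needle on the red mark) (horizontal distance between plate and pin_foot below 0.005 m and z of plate in the frame of pin_foot between -0.003 and 0.003 m and angle between plate's own z axis and vertical below 0.05 rad and value of joint scale_beam between -0.04 and 0.04 rad and velocity of joint scale_beam between -0.05 and 0.05 rad/s and horizontal distance between each of lemon_1_mid, lemon_2_mid, lemon_3_mid, lemon_4_mid and plate below 0.085 m and z of lemon_1_mid in the frame of plate between 0.015 and 0.11 m and linear speed of each of lemon_1, lemon_2, lemon_3, lemon_4, w200, w100a, w100b, w50, w20a, w20b below 0.03 m/s and z of lemon_2_mid in the frame of plate between 0.015 and 0.11 m and z of lemon_3_mid in the frame of plate between 0.015 and 0.11 m and z of lemon_4_mid in the frame of plate between 0.015 and 0.11 m and ((horizontal distance between w200 and weight_pan_floor below 0.074 m and z of w200 in the frame of weight_pan_floor between -0.004 and 0.06 m) or (x of w200 in the frame of weight_block between -0.065 and 0.065 m and y of w200 in the frame of weight_block between -0.095 and 0.095 m and z of w200 in the frame of weight_block between 0.006 and 0.06 m)) and ((horizontal distance between w100a and weight_pan_floor below 0.074 m and z of w100a in the frame of weight_pan_floor between -0.004 and 0.06 m) or (x of w100a in the frame of weight_block between -0.065 and 0.065 m and y of w100a in the frame of weight_block between -0.095 and 0.095 m and z of w100a in the frame of weight_block between 0.006 and 0.06 m)) and ((horizontal distance between w100b and weight_pan_floor below 0.074 m and z of w100b in the frame of weight_pan_floor between -0.004 and 0.06 m) or (x of w100b in the frame of weight_block between -0.065 and 0.065 m and y of w100b in the frame of weight_block between -0.095 and 0.095 m and z of w100b in the frame of weight_block between 0.006 and 0.06 m)) and ((horizontal distance between w50 and weight_pan_floor below 0.074 m and z of w50 in the frame of weight_pan_floor between -0.004 and 0.06 m) or (x of w50 in the frame of weight_block between -0.065 and 0.065 m and y of w50 in the frame of weight_block between -0.095 and 0.095 m and z of w50 in the frame of weight_block between 0.006 and 0.06 m)) and ((horizontal distance between w20a and weight_pan_floor below 0.074 m and z of w20a in the frame of weight_pan_floor between -0.004 and 0.06 m) or (x of w20a in the frame of weight_block between -0.065 and 0.065 m and y of w20a in the frame of weight_block between -0.095 and 0.095 m and z of w20a in the frame of weight_block between 0.006 and 0.06 m)) and ((horizontal distance between w20b and weight_pan_floor below 0.074 m and z of w20b in the frame of weight_pan_floor between -0.004 and 0.06 m) or (x of w20b in the frame of weight_block between -0.065 and 0.065 m and y of w20b in the frame of weight_block between -0.095 and 0.095 m and z of w20b in the frame of weight_block between 0.006 and 0.06 m))); the robot touches nothing.
It fails at once if the jar, the garlic or the mug is moved by more than 30 mm (distance of any of honey_jar, garlic, mug from where it was at the start of the episode above 0.03 m).
Of lemon_1, lemon_2, lemon_3, lemon_4 only 3 to 4 are there at a start; the rules pass over those that are not, and their reading is None.
At some moment in a run one of lemon_1, lemon_2, lemon_3, lemon_4 may be knocked a few centimetres aside while the robot is not near it.
Once in a run the grip may slacken for a moment while it holds something.
It also fails if it takes over 210 s, if anything falls off the work surface, if the arm or the gripper's body presses on something with over 40 N, if the wrist force passes 120 N, or if a joint passes its speed limit or range.

## Working session

There is one attempt and no reset: what is moved stays moved. The work goes in short steps, Python scripts to look and compute and a tool call to move; the robot and the scene stay as the last step left them, time stands still between calls to the robot, and variables do not carry over. Pictures are saved under pics/ and viewed, at most 17 in all, crops included, and the job is handed in when it is done.

Besides the shell and the picture viewer there is one more tool, called after "Request:" as name(argument=value, ...) on one line, values as JSON. jog_arm: Moves the arm, as the interface text tells. Its arguments: {"type":"object","properties":{"delta_pos":{"type":"array"},"turn":{"type":"array"},"grip":{"type":"array"}},"required":["delta_pos","turn","grip"]}

```bash
mkdir -p pics; ls; cat > h.py <<'E'
from rig import *
import numpy as np, cv2
def snap(n):
    c=capture(n); return c
def f_of(c): return c["color"].shape[0]/2/np.tan(np.radians(c["fovy"])/2)
def ray(c,u,v):
    f=f_of(c); d=np.array([(u-c["cx"])/f,(v-c["cy"])/f]); x=d.copy()
    for _ in range(20): x=d/(1+c["k1"]*(x@x))
    M=np.array(c["camera_from_world"]); R=M[:3,:3]; t=M[:3,3]
    return -R.T@t, R.T@np.array([x[0],-x[1],-1])
def onz(c,u,v,z):
    o,d=ray(c,u,v); return o+d*(z-o[2])/d[2]
def proj(c,p):
    M=np.array(c["camera_from_world"]); q=M[:3,:3]@np.array(p)+M[:3,3]
    s=np.array([q[0],-q[1]])/-q[2]; s=s*(1+c["k1"]*(s@s)); return s*f_of(c)+[c["cx"],c["cy"]]
def tri(c1,p1,c2,p2):
    o1,d1=ray(c1,*p1);o2,d2=ray(c2,*p2)
    A=np.stack([d1,-d2],1);s=np.linalg.lstsq(A,o2-o1,rcond=None)[0]
    a=o1+d1*s[0];b=o2+d2*s[1];return (a+b)/2,np.linalg.norm(a-b)
E
python3 - <<'E'
from h import *
for n in("top","side"):
    c=snap(n);cv2.imwrite(f"pics/{n}0.png",c["color"]);print(n,ray(c,280,210),c["k1"],f_of(c))
E
```

```text
pics
top (array([0.2979154 , 0.00464607, 1.67127044]), array([ 0.17531936,  0.00442472, -0.98456157])) -0.10848874389519343 479.7693976153551
side (array([-0.09867957, -0.57235259,  0.9447821 ]), array([ 0.53787924,  0.48301117, -0.69100836])) -0.07311858486456502 460.59501375964766
```

View pics/top0.png

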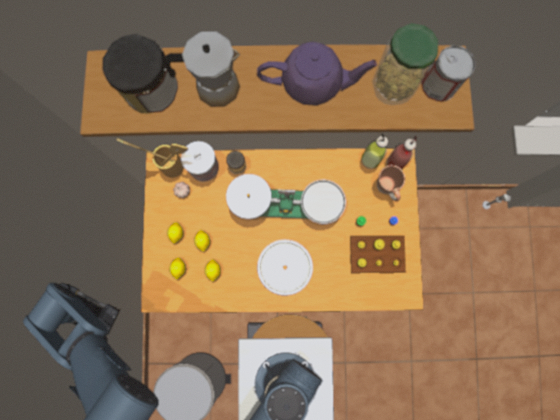

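View pics/side0.png

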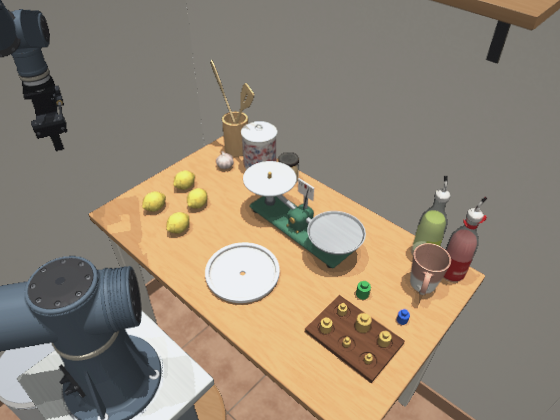

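The top view shows four lemons at (175,233), (202,240), (177,268) and (213,270), and the plate at (285,267). The carrier pin is at (249,197), the weight pan at (323,202), and the weights at (361–396, 244–263). The side view agrees: the pin is at (270,175) and the plate hole at (242,272).

```bash
cat >> h.py <<'E'
def blobs(im,lo,hi,box,amin,amax=1e9,k=0):
    h=cv2.cvtColor(im,cv2.COLOR_BGR2HSV);m=cv2.inRange(h,np.array(lo),np.array(hi))
    x0,y0,x1,y1=box;mm=np.zeros_like(m);mm[y0:y1,x0:x1]=m[y0:y1,x0:x1]
    n,l,s,ce=cv2.connectedComponentsWithStats(mm)
    out=[]
    for i in range(1,n):
        if amin<=s[i,4]<=amax:
            mo=cv2.moments((l==i).astype(np.uint8),True)
            out.append((ce[i],s[i,4],l==i))
    return out
def lemons(c,box=(145,205,240,290)):
    r=[]
    for ce,a,m in blobs(c["color"],(22,150,90),(36,255,255),box,40):
        ys,xs=np.nonzero(m); P=np.array([onz(c,x,y,.0275)[:2] for x,y in zip(xs,ys)])
        w,V=np.linalg.eigh(np.cov(P.T)); ax=V[:,1]
        r.append((P.mean(0).round(4),round(np.degrees(np.arctan2(ax[1],ax[0]))%180),a,np.sqrt(w).round(4)))
    return r
E
python3 - <<'E'
from h import *
t=snap("top");s=snap("side")
for l in lemons(t):print("lemon",l)
for b in [(275,255,297,280),(240,188,258,205)]:
    for ce,a,m in blobs(t["color"],(5,60,60),(40,255,255),b,2): print("top",b,ce,a)
for b in [(230,262,255,282),(260,165,280,185)]:
    for ce,a,m in blobs(s["color"],(5,60,60),(40,255,255),b,2): print("side",b,ce,a)
for ce,a,m in blobs(t["color"],(18,100,110),(40,255,255),(345,232,410,275),3): print("w",ce,a,onz(t,*ce,.03).round(4))
for ce,a,m in blobs(s["color"],(18,100,110),(40,255,255),(300,295,410,375),5): print("ws",ce,a)
for ce,a,m in blobs(t["color"],(5,60,0),(25,255,90),(345,230,412,278),100): print("block",ce,a,onz(t,*ce,.014).round(4),cv2.minAreaRect(np.argwhere(m)[:,::-1].astype(np.float32)))
# white plate outline
for ce,a,m in blobs(t["color"],(0,0,150),(180,60,255),(250,230,322,300),500):
    k=max(cv2.findContours(m.astype(np.uint8),0,1)[0],key=len);e=cv2.fitEllipse(k);print("plate",e,onz(t,*e[0],.02))
for ce,a,m in blobs(t["color"],(0,0,130),(180,60,255),(215,165,360,232),500):
    k=max(cv2.findContours(m.astype(np.uint8),0,1)[0],key=len);e=cv2.fitEllipse(k);print("carrier/pan",e,onz(t,*e[0],.119),onz(t,*e[0],.089))
for n,c in(("top",t),("side",s)):
    cv2.imwrite(f"pics/z{n}.png",np.hstack([cv2.resize(c["color"][160:300,215:425] if n=="top" else c["color"][150:390,170:420],(800,533 if n=="top" else 600),interpolation=cv2.INTER_CUBIC)]))
E
```

```text
lemon (array([0.5159, 0.3795]), 176, np.int32(249), array([0.0136, 0.0181]))
lemon (array([0.4877, 0.2848]), 11, np.int32(248), array([0.0134, 0.0181]))
lemon (array([0.3926, 0.369 ]), 177, np.int32(251), array([0.0137, 0.0176]))
lemon (array([0.3849, 0.2468]), 2, np.int32(251), array([0.013 , 0.0181]))
top (275, 255, 297, 280) [284.5 267. ] 12
top (240, 188, 258, 205) [247.71428571 195.        ] 7
side (230, 262, 255, 282) [242.14285714 273.07142857] 14
side (260, 165, 280, 185) [269.05882353 174.64705882] 17
w [376.22737819 248.0487239 ] 431 [ 0.4537 -0.3177  0.03  ]
w [378.99029126 243.83495146] 103 [ 0.4681 -0.3278  0.03  ]
w [360.92727273 244.34545455] 55 [ 0.4672 -0.2652  0.03  ]
w [395.95945946 244.09459459] 74 [ 0.4664 -0.3868  0.03  ]
w [361.58024691 262.25925926] 81 [ 0.4056 -0.2653  0.03  ]
w [378.5 262.5] 32 [ 0.4039 -0.3236  0.03  ]
w [395.5 262.5] 32 [ 0.403  -0.3824  0.03  ]
w [363.45454545 273.54545455] 11 [ 0.367  -0.2704  0.03  ]
w [374. 274.] 5 [ 0.3649 -0.3066  0.03  ]
ws [307.61538462 298.53846154] 13
ws [375.26666667 296.86666667] 15
ws [401.14285714 297.0571428
[... 724 characters left out ...]
6
ws [407.875 365.   ] 8
ws [302.78571429 371.78571429] 14
ws [339.6 370.2] 5
ws [348.66666667 371.73333333] 15
ws [313.5 373. ] 6
ws [321.2 373.2] 5
ws [382.88888889 373.44444444] 9
plate ((284.5708923339844, 267.02557373046875), (54.579200744628906, 54.702293395996094), 36.94199752807617) [ 0.39306174 -0.00165743  0.02      ]
carrier/pan ((249.44236755371094, 196.18743896484375), (43.47134780883789, 48.49707794189453), 95.95281219482422) [0.6218286  0.11217986 0.119     ] [0.62808872 0.11425812 0.089     ]
carrier/pan ((321.6533508300781, 201.486083984375), (42.08145523071289, 47.458736419677734), 92.9798812866211) [ 0.60132892 -0.12596642  0.119     ] [ 0.60719285 -0.12849071  0.089     ]
```

View pics/ztop.png

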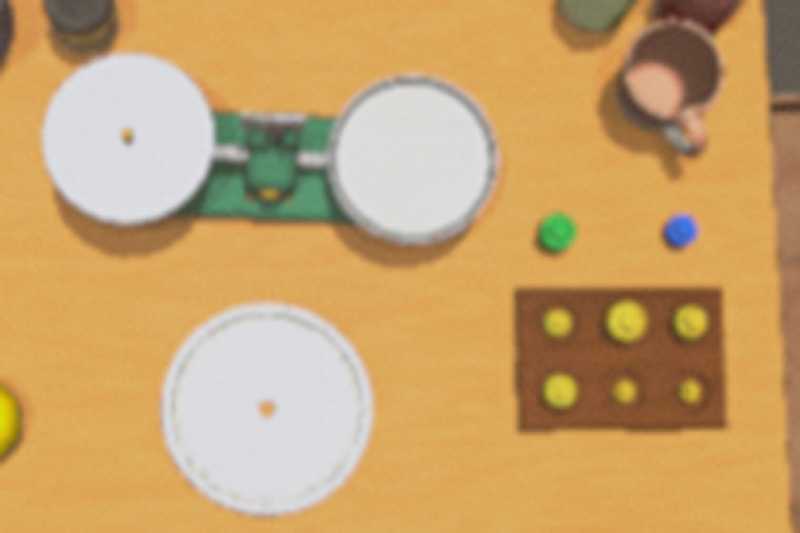

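The crop shows the carrier with its pin at (128,135), the plate hole at (266,408) and the steel pan at (413,158). The weights on the block are w50, w200 and w100 in the back row, and w100, w20 and w20 in the front row. The blue and green look-alikes stand behind the block.

```bash
python3 - <<'E'
from h import *
t=snap("top");s=snap("side")
print("plate hole",onz(t,284.5,267,.003),onz(s,242.14,273.07,.003),tri(t,(284.5,267),s,(242.14,273.07)))
print("pin",tri(t,(247.7,195),s,(269.06,174.65)))
# darkish dot centroid of pin, weighted by saturation
for n,c,b in(("top",t,(243,190,254,202)),("side",s,(262,167,277,183)),("tophole",t,(279,261,291,274))):
    h=cv2.cvtColor(c["color"],cv2.COLOR_BGR2HSV)[b[1]:b[3],b[0]:b[2],1].astype(float);h-=np.median(h);h[h<25]=0
    Y,X=np.mgrid[b[1]:b[3],b[0]:b[2]];print(n,(X*h).sum()/h.sum(),(Y*h).sum()/h.sum(),h.max())
for nm,u,v,z in[("w200",379,243.8,.049),("w50",360.93,244.35,.03),("w100back",395.96,244.1,.037),("w100front",361.58,262.26,.037),("w20m",378.5,262.5,.025),("w20r",395.5,262.5,.025)]:
    print(nm,onz(t,u,v,z-.008).round(4))
S=read_state();print(S["position"],S["tcp_rot"],S["opening"],S["force"],S["time_s"])
E
```

```text
plate hole [ 0.3941323  -0.00147756  0.003     ] [ 0.39305745 -0.00052579  0.003     ] (array([ 0.39355162, -0.00104451,  0.00317676]), np.float64(0.001430019997749444))
pin (array([0.6238422 , 0.1177551 , 0.12671637]), np.float64(0.001125048193267527))
top 247.95150720838794 194.8872870249017 146.0
side 269.2324687800192 174.58309317963497 129.0
tophole 284.52765647743814 267.0014556040757 141.0
w200 [ 0.4671 -0.3257  0.041 ]
w50 [ 0.468  -0.2665  0.022 ]
w100back [ 0.4665 -0.3871  0.029 ]
w100front [ 0.4056 -0.2655  0.029 ]
w20m [ 0.4048 -0.3262  0.017 ]
w20r [ 0.4039 -0.3854  0.017 ]
[0.26138553 0.56743218 0.22221518] [[-9.08198538e-01  4.18539387e-01 -4.43558365e-04]
 [ 4.18539595e-01  9.08198352e-01 -6.00284236e-04]
 [ 1.51596380e-04 -7.30824004e-04 -9.99999721e-01]] 0.9948970390878428 [-0.16673717 -0.06407419 -0.16773535] 0.3
```

Request:
jog_arm(delta_pos=[[13.1, -47.8, -8], [13.1, -47.8, -8], [13.1, -47.8, -8], [13.1, -47.8, -8], [13.1, -47.8, -8], [13.1, -47.8, -8], [13.1, -47.8, -8], [13.1, -47.8, -8], [13.1, -47.8, -8], [13.1, -47.8, -8], [13.1, -47.8, -8], [13.1, -47.8, -8]], turn=[24.7, 24.7, 24.7, 24.7, 24.7, 24.7, 24.7, 24.7, 24.7, 24.7, 24.7, 24.7], grip=[0, 0, 0, 0, 0, 0, 0, 0, 0, 0, 0, 0])

```text
time_s: 1.8
position: [0.3921, 0.0911, 0.1428]
tcp_rot: [[-1.0, -0.002, 0.0], [-0.002, 1.0, 0.0], [-0.0, 0.0, -1.0]]
force: [1.3, 0.5, -0.4]
opening: 1.003
grasp_force: 0.0
```

```bash
python3 - <<'E'
from h import *
S=read_state();print(S["position"],S["tcp_rot"].round(3),S["qvel"])
E
```

```text
[0.3920826  0.09105296 0.14276958] [[-1.    -0.002  0.   ]
 [-0.002  1.     0.   ]
 [-0.     0.    -1.   ]] [-0.21455885  0.04514259 -0.14752228 -0.14369148 -0.12129785 -0.04147143]
```

Request:
jog_arm(delta_pos=[[0.1, -0.1, -5], [0.1, -0.1, -9], [0.1, -0.1, -12], [0.1, -0.1, -13.3], [0.1, -0.1, -13.3], [0.1, -0.1, -13.3], [0.1, -0.1, -13.3], [0.1, -0.1, -13.3], [0.1, -0.1, -13.3], [0.1, -0.1, -13.3], [0.1, -0.1, -13.3], [0.1, -0.1, -13.3]], turn=[0, 0, 0, 0, 0, 0, 0, 0, 0, 0, 0, 0], grip=[0, 0, 0, 0, 0, 0, 1, 1, 1, 1, 1, 1])

```text
time_s: 3.3
position: [0.3935, 0.0886, 0.0095]
tcp_rot: [[-1.0, 0.001, -0.0], [0.001, 1.0, -0.0], [0.0, -0.0, -1.0]]
force: [-0.3, -0.1, 0.3]
opening: 0.401
grasp_force: 0.0
```

Request:
jog_arm(delta_pos=[[0, 0, 0], [0, 0, 0], [0, 0, 0], [0, 0, 0], [0, 0, 0], [0, 0, 0], [0, 0, 0], [0, 0, 0]], turn=[0, 0, 0, 0, 0, 0, 0, 0], grip=[1, 1, 1, 1, 1, 1, 1, 1])

```text
time_s: 4.3
position: [0.3934, 0.0886, 0.0095]
tcp_rot: [[-1.0, 0.001, -0.0], [0.001, 1.0, 0.0], [0.0, 0.0, -1.0]]
force: [-0.6, 0.2, -1.4]
opening: 0.078
grasp_force: 30.0
```

Request:
jog_arm(delta_pos=[[0, 0, 2], [0, 0, 5], [0, 0, 9], [0, 0, 13], [0, 0, 16.5], [4, 2, 16.5], [8, 4, 16.5], [12, 6, 16.5], [16, 8, 16.5], [20, 10, 16.5], [23, 11.9, 16.5], [23, 11.9, 16.5]], turn=[0, 0, 0, 0, 0, 0, 0, 0, 0, 0, 0, 0], grip=[1, 1, 1, 1, 1, 1, 1, 1, 1, 1, 1, 1])

```text
time_s: 5.8
position: [0.6251, 0.2089, 0.1736]
tcp_rot: [[-1.0, -0.001, 0.001], [-0.001, 1.0, 0.001], [-0.001, 0.001, -1.0]]
force: [-1.0, 0.4, -1.4]
opening: 0.079
grasp_force: 30.1
```

Request:
jog_arm(delta_pos=[[0, 0, 0], [0, 0, 0], [0, 0, 0]], turn=[0, 0, 0], grip=[1, 1, 1])

```text
time_s: 6.18
position: [0.6228, 0.2072, 0.1747]
tcp_rot: [[-1.0, 0.001, -0.001], [0.001, 1.0, -0.0], [0.001, -0.0, -1.0]]
force: [0.7, -0.4, -0.8]
opening: 0.079
grasp_force: 30.1
```

```bash
python3 - <<'E'
from h import *
t=snap("top");s=snap("side")
for n,c,b in(("a",t,(195,150,300,255)),("b",s,(210,110,340,240))):
    cv2.imwrite(f"pics/p1{n}.png",cv2.resize(c["color"][b[1]:b[3],b[0]:b[2]],(600,600),interpolation=cv2.INTER_CUBIC))
im=np.hstack([cv2.imread("pics/p1a.png"),cv2.imread("pics/p1b.png")]);cv2.imwrite("pics/p1.png",cv2.resize(im,(800,400)))
print(proj(t,(.6235,.1175,.165)),proj(s,(.6235,.1175,.165)))
E
```

```text
[246.80214672 192.78228641] [269.09127823 163.878316  ]
```

View pics/p1.png

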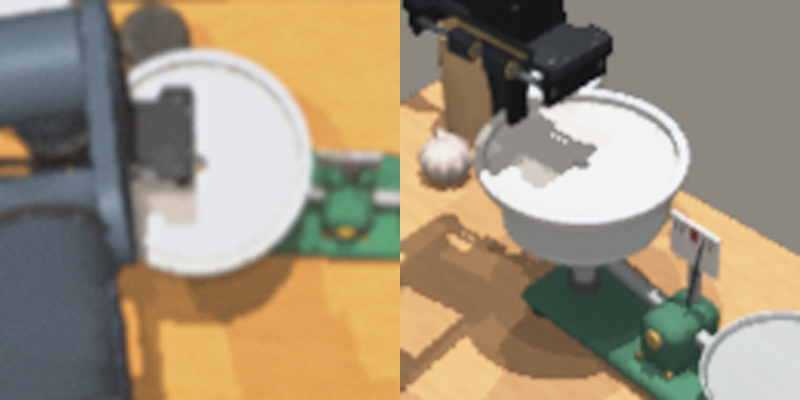

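The plate hangs level in the gripper. In the top view the hole shows at about (247.5,192.5), close to the predicted (246.8,192.8).

Request:
jog_arm(delta_pos=[[0.05, 0.05, -1], [0.05, 0.05, -2], [0.05, 0.05, -2.5], [0.05, 0.05, -3], [0.05, 0.05, -3.4], [0.05, 0.05, -3.8], [0.05, 0.05, -3.8], [0.05, 0.05, -3.8]], turn=[0, 0, 0, 0, 0, 0, 0, 0], grip=[1, 1, 1, 1, 1, 1, 1, 1])

```text
time_s: 7.28
position: [0.6239, 0.2078, 0.1364]
tcp_rot: [[-1.0, 0.001, -0.0], [0.001, 1.0, -0.001], [0.0, -0.001, -1.0]]
force: [0.0, -2.0, -1.7]
opening: 0.083
grasp_force: 29.6
```

```bash
python3 - <<'E'
from h import *
s=snap("side");t=snap("top");b=(210,110,340,240)
b2=(195,150,300,255)
im=np.hstack([cv2.resize(c["color"][b[1]:b[3],b[0]:b[2]],(400,400),interpolation=cv2.INTER_CUBIC) for c,b in((t,b2),(s,b))])
cv2.imwrite("pics/p2.png",im)
S=read_state();print(S["force"],S["moment"],S["position"])
E
```

```text
[-0.85150094 -3.72155063 -2.51137057] [-0.45960599  0.06833768 -0.06807987] [0.62390043 0.20783002 0.13653382]
```

View pics/p2.png

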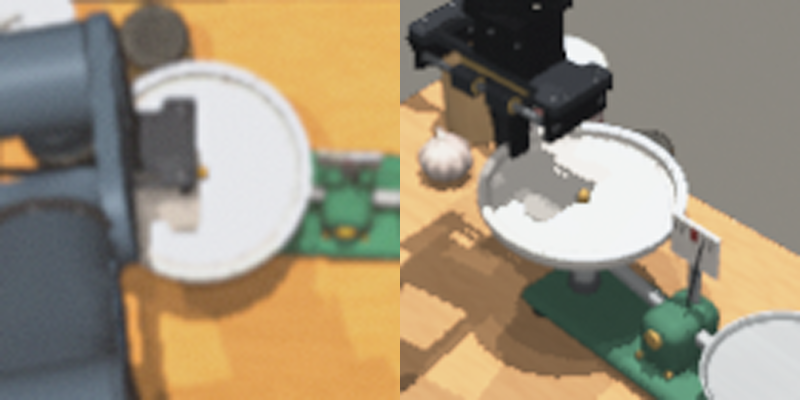

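The side view shows the brass pin sticking up through the hole at (583,195). I'll lower the plate and release it.

Request:
jog_arm(delta_pos=[[0, -0.15, 0], [0, -0.15, -0.7], [0, -0.15, -1.4], [0, -0.15, -2], [0, -0.15, -2.5], [0, -0.15, -2.5], [0, -0.15, -2.5], [0, -0.15, -2.5]], turn=[0, 0, 0, 0, 0, 0, 0, 0], grip=[1, 1, 1, 1, 1, 1, 1, 1])

```text
time_s: 8.38
position: [0.6241, 0.2066, 0.1117]
tcp_rot: [[-1.0, 0.001, 0.0], [0.001, 1.0, -0.0], [-0.0, -0.0, -1.0]]
force: [0.2, 1.2, 1.0]
opening: 0.082
grasp_force: 30.0
```

Request:
jog_arm(delta_pos=[[0, 0, 0], [0, 0, 0], [0, 0, 0], [0, 0, 0], [0, 0, 0], [0, 0, 1], [0, 0, 3], [0, 0, 7], [0, 0, 10], [0, 0, 12], [0, 5, 12], [0, 10, 12]], turn=[0, 0, 0, 0, 0, 0, 0, 0, 0, 0, 0, 0], grip=[0.7, 0.7, 0.7, 0.7, 0.7, 0.7, 0.7, 0.7, 0.7, 0.5, 0, 0])

```text
time_s: 9.88
position: [0.6247, 0.3071, 0.2333]
tcp_rot: [[-1.0, 0.003, 0.002], [0.003, 1.0, 0.001], [-0.002, 0.001, -1.0]]
force: [1.1, 0.1, 0.4]
opening: 0.553
grasp_force: 0.0
```

Request:
jog_arm(delta_pos=[[-4, 4, 0], [-8, 6, 0], [-11, 7, 0], [-11, 7, 0], [-11, 7, 0], [-11, 7, 0], [-11, 7, 0], [-11, 7, 0], [-11, 7, 0], [-11, 7, 0], [-11, 7, 0], [-11, 7, 0]], turn=[0, 0, 0, 0, 0, 0, 0, 0, 0, 0, 0, 0], grip=[0, 0, 0, 0, 0, 0, 0, 0, 0, 0, 0, 0])

```text
time_s: 11.38
position: [0.514, 0.3767, 0.2316]
tcp_rot: [[-1.0, 0.001, 0.0], [0.001, 1.0, 0.0], [-0.0, 0.0, -1.0]]
force: [0.2, -0.7, -0.2]
opening: 1.0
grasp_force: 0.0
```

```bash
python3 - <<'E'
from h import *
s=snap("side");t=snap("top");b=(210,110,340,240)
b2=(195,150,300,255)
im=np.hstack([cv2.resize(c["color"][b[1]:b[3],b[0]:b[2]],(400,400),interpolation=cv2.INTER_CUBIC) for c,b in((t,b2),(s,b))])
cv2.imwrite("pics/p3.png",im)
for ce,a,m in blobs(s["color"],(5,90,60),(40,255,255),(255,165,285,190),2): print(ce,a)
for ce,a,m in blobs(t["color"],(5,90,60),(40,255,255),(240,188,258,205),2): print(ce,a)
for m in blobs(t["color"],(0,0,150),(180,60,255),(215,160,285,232),500):
    k=max(cv2.findContours(m[2].astype(np.uint8),0,1)[0],key=len);e=cv2.fitEllipse(cv2.convexHull(k));print(e,onz(t,*e[0],.12))
for l in lemons(t):print(l)
E
```

```text
[269.08333333 179.16666667] 12
[248.5 196. ] 6
((248.20921325683594, 195.6981658935547), (57.22369384765625, 58.42112350463867), 82.25517272949219) [0.62331923 0.11619328 0.12      ]
(array([0.4871, 0.2843]), 7, np.int32(239), array([0.0133, 0.0175]))
(array([0.5007, 0.3794]), 93, np.int32(115), array([0.0093, 0.0132]))
(array([0.3948, 0.3668]), 8, np.int32(232), array([0.0125, 0.0181]))
(array([0.3847, 0.2466]), 3, np.int32(247), array([0.013 , 0.0179]))
```

View pics/p3.png

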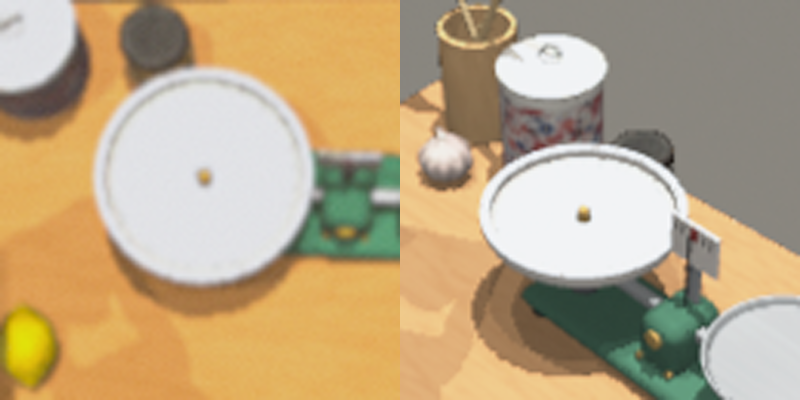

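The plate lies flat with the pin centred in its hole, at (583,213) in the side view and (204,177) in the top view. The tool is back over lemon 1.

Request:
jog_arm(delta_pos=[[0.2, 0.2, -6], [0.2, 0.2, -12], [0.2, 0.2, -17], [0.2, 0.2, -20], [0.2, 0.2, -21.3], [0.2, 0.2, -21.3], [0.2, 0.2, -21.3], [0.2, 0.2, -21.3], [0.2, 0.2, -21.3], [0.2, 0.2, -21.3], [0.2, 0.2, -21.3], [0.2, 0.2, -21.3]], turn=[-4, -4, -4, -4, -4, -4, -4, -4, -4, -4, -4, -4], grip=[0.12, 0.12, 0.12, 0.12, 0.12, 0.12, 1, 1, 1, 1, 1, 1])

```text
time_s: 12.98
position: [0.5166, 0.379, 0.0197]
tcp_rot: [[-0.998, 0.07, 0.002], [0.07, 0.998, 0.001], [-0.001, 0.001, -1.0]]
force: [-0.5, 0.5, 6.8]
opening: 0.608
grasp_force: 30.0
```

Request:
jog_arm(delta_pos=[[0, 0, 0], [0, 0, 5], [0, 0, 10], [0, 0, 16], [0, 0, 22], [0, 0, 23], [0, 0, 23]], turn=[0, 0, 0, 0, 0, 0, 0], grip=[1, 1, 1, 1, 1, 1, 1])

```text
time_s: 13.85
position: [0.5157, 0.3785, 0.2486]
tcp_rot: [[-0.998, 0.07, 0.0], [0.07, 0.998, 0.0], [-0.0, 0.0, -1.0]]
force: [-0.2, -0.3, -1.3]
opening: 0.607
grasp_force: 30.0
```

```bash
python3 - <<'E'
from h import *
s=snap("side");t=snap("top");print(lemons(t))
print(tri(t,(200,155),s,(259,130)))
cv2.imwrite("pics/p4.png",np.hstack([cv2.resize(t["color"][140:300,140:340],(400,320)),cv2.resize(s["color"][60:260,80:330],(400,320))]))
E
```

```text
[(array([0.4869, 0.2845]), 9, np.int32(240), array([0.0133, 0.0176])), (array([0.394 , 0.3675]), 3, np.int32(250), array([0.0133, 0.0183])), (array([0.3848, 0.2467]), 3, np.int32(249), array([0.013, 0.018]))]
(array([0.75641339, 0.27925453, 0.13732362]), np.float64(0.009642717780251345))
```

View pics/p4.png

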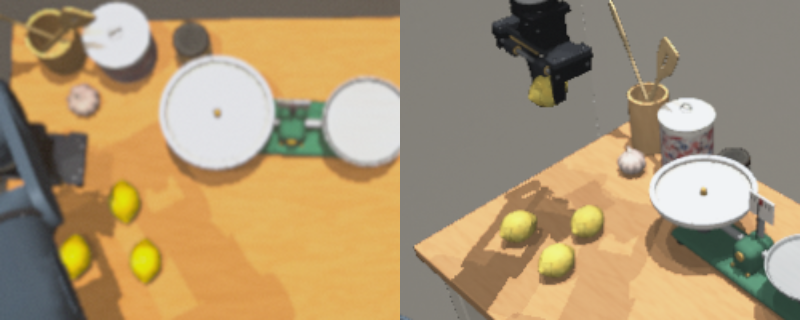

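Request:
jog_arm(delta_pos=[[3, -6, 1], [6, -12, 1], [9, -18, 1], [12, -24, 1], [14.4, -29.7, 0], [14.4, -29.7, 0], [14.4, -29.7, 0], [14.4, -29.7, -4], [14.4, -29.7, -8], [14.4, -29.7, -10], [14.4, -29.7, -10.5]], turn=[10, 20, 30, 40, 49, 49, 49, 49, 49, 49, 49], grip=[1, 1, 1, 1, 1, 1, 1, 1, 1, 1, 1])

```text
time_s: 15.32
position: [0.6575, 0.0841, 0.1413]
tcp_rot: [[-0.706, -0.708, -0.005], [-0.708, 0.706, 0.001], [0.003, 0.005, -1.0]]
force: [0.2, -0.9, -0.6]
opening: 0.609
grasp_force: 30.0
```

Request:
jog_arm(delta_pos=[[0, 0, -0.8], [0, 0, -1.6], [0, 0, -2.4], [0, 0, -3.2], [0, 0, -3.2], [0, 0, -3.2], [0, 0, -3.2], [0, 0, -3.2], [0, 0, -3.2], [0, 0, -3.2], [0, 0, -3.2], [0, 0, -3.2]], turn=[0, 0, 0, 0, 0, 0, 0, 0, 0, 0, 0, 0], grip=[1, 1, 1, 1, 1, 1, 1, 0.5, 0.3, 0.25, 0.2, 0.2])

```text
time_s: 16.82
position: [0.6601, 0.0817, 0.1116]
tcp_rot: [[-0.708, -0.707, 0.0], [-0.707, 0.708, 0.0], [-0.0, -0.0, -1.0]]
force: [0.2, -0.6, -0.3]
opening: 0.79
grasp_force: 0.0
```

Request:
jog_arm(delta_pos=[[0, 0, 0], [0, 0, 3], [0, 0, 7], [0, 0, 12], [-3, 4, 14], [-7, 9, 14], [-11, 14, 14], [-15, 18, 14], [-17.2, 20.3, 14], [-17.2, 20.3, 14], [-17.2, 20.3, 14], [-17.2, 20.3, 14]], turn=[0, 0, 0, 0, -10, -20, -30, -36, -36, -36, -36, -36], grip=[0.2, 0.2, 0.2, 0.2, 0.12, 0.12, 0.12, 0.12, 0.12, 0.12, 0.12, 0.12])

```text
time_s: 18.32
position: [0.4892, 0.2837, 0.2515]
tcp_rot: [[-0.988, -0.154, 0.001], [-0.154, 0.988, -0.0], [-0.001, -0.0, -1.0]]
force: [0.2, 0.3, -0.7]
opening: 0.884
grasp_force: 0.0
```

```bash
python3 - <<'E'
from h import *
s=snap("side");t=snap("top");print(lemons(t))
print(blobs(s["color"],(22,150,90),(36,255,255),(220,130,320,220),30)[0][:2])
for ce,a,m in blobs(t["color"],(22,150,90),(36,255,255),(205,150,285,232),20):print(ce,a,onz(t,*ce,.115))
S=read_state();print(S["position"])
E
```

```text
[(array([0.4792, 0.2795]), 17, np.int32(132), array([0.0107, 0.0132])), (array([0.3851, 0.2466]), 3, np.int32(247), array([0.0132, 0.0177]))]Traceback (most recent call last):
  File "<stdin>", line 3, in <module>
IndexError: list index out of range
```

```bash
python3 - <<'E'
from h import *
s=snap("side");t=snap("top")
cv2.imwrite("pics/p5.png",np.hstack([cv2.resize(t["color"][140:300,140:340],(400,320)),cv2.resize(s["color"][60:260,80:330],(400,320))]))
for ce,a,m in blobs(t["color"],(22,130,60),(36,255,255),(205,150,285,232),20):print(ce,a,onz(t,*ce,.115))
E
```

```text
[259.08695652 185.04347826] 230 [0.66014474 0.08037792 0.115     ]
```

View pics/p5.png

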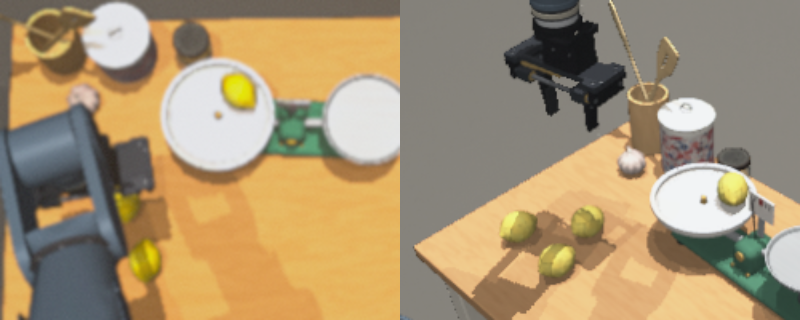

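Lemon 1 rests on the plate at (238,90) in the top view and (733,188) in the side view. Next is the lemon under the gripper.

Request:
jog_arm(delta_pos=[[-0.15, 0.1, -6], [-0.15, 0.1, -12], [-0.15, 0.1, -18], [-0.15, 0.1, -22], [-0.15, 0.1, -23.3], [-0.15, 0.1, -23.3], [-0.15, 0.1, -23.3], [-0.15, 0.1, -23.3], [-0.15, 0.1, -23.3], [-0.15, 0.1, -23.3], [-0.15, 0.1, -23.3], [-0.15, 0.1, -23.3]], turn=[0, 0, 0, 0, 0, 0, 0, 0, 0, 0, 0, 0], grip=[0.12, 0.12, 0.12, 0.12, 0.12, 0.12, 1, 1, 1, 1, 1, 1])

```text
time_s: 20.02
position: [0.4872, 0.2858, 0.0198]
tcp_rot: [[-0.988, -0.156, 0.002], [-0.156, 0.988, 0.0], [-0.002, 0.0, -1.0]]
force: [-0.3, -0.9, 6.4]
opening: 0.608
grasp_force: 30.0
```

Request:
jog_arm(delta_pos=[[0, 0, 0], [0, 0, 5], [0, 0, 10], [0, 0, 16], [0, 0, 22], [4, -3, 23], [8, -6, 23], [12, -9, 23], [15, -12, 23], [17.2, -13.2, 23], [17.2, -13.2, 23], [17.2, -13.2, 23]], turn=[0, 0, 0, 0, 0, -10, -20, -30, -40, -50, -54, -54], grip=[1, 1, 1, 1, 1, 1, 1, 1, 1, 1, 1, 1])

```text
time_s: 21.52
position: [0.6581, 0.1533, 0.2479]
tcp_rot: [[-0.707, 0.707, -0.002], [0.707, 0.707, 0.0], [0.001, -0.001, -1.0]]
force: [0.5, -0.5, -1.0]
opening: 0.608
grasp_force: 30.0
```

Request:
jog_arm(delta_pos=[[0, 0, -5], [0, 0, -9], [0, 0, -12], [0, 0, -13.3], [0, 0, -13.8], [0, 0, -13.8], [0, 0, -13.8], [0, 0, -13.8], [0, 0, -13.8], [0, 0, -13.8], [0, 0, -13.8], [0, 0, -13.8]], turn=[0, 0, 0, 0, 0, 0, 0, 0, 0, 0, 0, 0], grip=[1, 1, 1, 1, 1, 1, 0.5, 0.3, 0.25, 0.2, 0.2, 0.2])

```text
time_s: 23.02
position: [0.6585, 0.1536, 0.1105]
tcp_rot: [[-0.707, 0.708, -0.0], [0.708, 0.707, -0.0], [0.0, -0.0, -1.0]]
force: [-0.1, -0.1, -0.9]
opening: 0.801
grasp_force: 0.0
```

Request:
jog_arm(delta_pos=[[0, 0, 3], [0, 0, 7], [0, 0, 12], [-5, 2, 14], [-10, 3, 14], [-15, 5, 14], [-20, 7, 14], [-25, 8.5, 14], [-27.3, 9.4, 14], [-27.3, 9.4, 14], [-27.3, 9.4, 14], [-27.3, 9.4, 14]], turn=[0, 0, 0, 10, 20, 30, 40, 48, 48, 48, 48, 48], grip=[0.2, 0.2, 0.2, 0.2, 0.12, 0.12, 0.12, 0.12, 0.12, 0.12, 0.12, 0.12])

```text
time_s: 24.52
position: [0.3874, 0.2474, 0.2505]
tcp_rot: [[-0.999, -0.05, 0.001], [-0.05, 0.999, 0.0], [-0.001, 0.0, -1.0]]
force: [0.1, 0.4, -0.1]
opening: 0.881
grasp_force: 0.0
```

```bash
python3 - <<'E'
from h import *
t=snap("top");print(lemons(t))
for ce,a,m in blobs(t["color"],(22,130,60),(36,255,255),(205,150,285,232),20):print(ce,a,onz(t,*ce,.115))
E
```

```text
[]
[259.08695652 185.04347826] 230 [0.66014474 0.08037792 0.115     ]
[236.19230769 185.84188034] 234 [0.6583685  0.15669026 0.115     ]
```

Request:
jog_arm(delta_pos=[[-0.2, -0.05, -6], [-0.2, -0.05, -12], [-0.2, -0.05, -18], [-0.2, -0.05, -22], [-0.2, -0.05, -23.2], [-0.2, -0.05, -23.2], [-0.2, -0.05, -23.2], [-0.2, -0.05, -23.2], [-0.2, -0.05, -23.2], [-0.2, -0.05, -23.2], [-0.2, -0.05, -23.2], [-0.2, -0.05, -23.2]], turn=[0, 0, 0, 0, 0, 0, 0, 0, 0, 0, 0, 0], grip=[0.12, 0.12, 0.12, 0.12, 0.12, 0.12, 1, 1, 1, 1, 1, 1])

```text
time_s: 26.08
position: [0.3841, 0.2474, 0.0196]
tcp_rot: [[-0.999, -0.052, 0.002], [-0.052, 0.999, 0.001], [-0.002, 0.0, -1.0]]
force: [0.1, -0.2, 6.2]
opening: 0.606
grasp_force: 30.0
```

Request:
jog_arm(delta_pos=[[0, 0, 0], [0, 0, 5], [0, 0, 10], [0, 0, 16], [0, 0, 22], [4, -3, 23], [8, -6, 23], [12, -9, 23], [16, -13, 23], [20.2, -16.6, 23], [20.2, -16.6, 23], [20.2, -16.6, 23]], turn=[0, 0, 0, 0, 0, -10, -20, -30, -40, -48, -48, -48], grip=[1, 1, 1, 1, 1, 1, 1, 1, 1, 1, 1, 1])

```text
time_s: 27.58
position: [0.5843, 0.0813, 0.248]
tcp_rot: [[-0.707, 0.708, -0.002], [0.708, 0.707, 0.001], [0.002, -0.001, -1.0]]
force: [0.2, 0.4, -0.8]
opening: 0.606
grasp_force: 30.0
```

Request:
jog_arm(delta_pos=[[0.2, 0, -5], [0.2, 0, -9], [0.2, 0, -12], [0.2, 0, -13.3], [0.2, 0, -13.8], [0.2, 0, -13.8], [0.2, 0, -13.8], [0.2, 0, -13.8], [0.2, 0, -13.8], [0.2, 0, -13.8], [0.2, 0, -13.8], [0.2, 0, -13.8]], turn=[0, 0, 0, 0, 0, 0, 0, 0, 0, 0, 0, 0], grip=[1, 1, 1, 1, 1, 1, 0.5, 0.3, 0.25, 0.2, 0.2, 0.2])

```text
time_s: 29.08
position: [0.5875, 0.0811, 0.1105]
tcp_rot: [[-0.707, 0.708, -0.0], [0.708, 0.707, 0.0], [0.0, -0.0, -1.0]]
force: [0.1, 0.5, -0.6]
opening: 0.798
grasp_force: 0.0
```

Request:
jog_arm(delta_pos=[[0, 0, 3], [0, 0, 7], [0, 0, 12], [0, 0, 14], [0, 0, 14]], turn=[0, 0, 0, 0, 0], grip=[0.2, 0.2, 0.2, 0.12, 0.12])

```text
time_s: 29.7
position: [0.5886, 0.0811, 0.2525]
tcp_rot: [[-0.707, 0.708, 0.005], [0.708, 0.707, -0.0], [-0.003, 0.003, -1.0]]
force: [-0.1, -0.0, -0.0]
opening: 0.871
grasp_force: 0.0
```

```bash
python3 - <<'E'
from h import *
t=snap("top");print(lemons(t,(145,205,235,290)))
for ce,a,m in blobs(t["color"],(22,130,60),(36,255,255),(205,150,285,232),20):print(ce,a,onz(t,*ce,.115))
S=read_state();print(S["position"])
E
```

```text
[(array([0.3928, 0.3691]), 178, np.int32(253), array([0.0137, 0.0177]))]
[235.13043478 191.86956522] 23 [0.63788203 0.16009953 0.115     ]
[252.35 206.55] 20 [0.58762058 0.10280971 0.115     ]
[0.58746239 0.08114841 0.25070672]
```

Request:
jog_arm(delta_pos=[[-4, 5, 0], [-8, 10, 0], [-12, 16, 0], [-16, 22, 0], [-19.5, 28.8, 0], [-19.5, 28.8, 0], [-19.5, 28.8, 0], [-19.5, 28.8, -6], [-19.5, 28.8, -12], [-19.5, 28.8, -18], [-19.5, 28.8, -22], [-19.5, 28.8, -23.3]], turn=[10, 20, 30, 40, 43, 43, 43, 43, 43, 43, 43, 43], grip=[0.12, 0.12, 0.12, 0.12, 0.12, 0.12, 0.12, 0.12, 0.12, 0.12, 0.12, 0.12])

```text
time_s: 31.25
position: [0.391, 0.3667, 0.0143]
tcp_rot: [[-0.999, 0.037, -0.006], [0.037, 0.999, -0.004], [0.006, -0.004, -1.0]]
force: [-0.4, 0.1, 0.2]
opening: 0.878
grasp_force: 0.0
```

Request:
jog_arm(delta_pos=[[0, 0, 0], [0, 0, 0], [0, 0, 0], [0, 0, 0], [0, 0, 0], [0, 0, 0], [0, 0, 0], [0, 0, 5], [0, 0, 10], [0, 0, 16], [0, 0, 22], [0, 0, 23]], turn=[0, 0, 0, 0, 0, 0, 0, 0, 0, 0, 0, 0], grip=[0.12, 0.12, 1, 1, 1, 1, 1, 1, 1, 1, 1, 1])

```text
time_s: 32.75
position: [0.3946, 0.3706, 0.2519]
tcp_rot: [[-0.999, 0.035, 0.008], [0.035, 0.999, 0.005], [-0.008, 0.005, -1.0]]
force: [0.3, 0.3, -1.5]
opening: 0.608
grasp_force: 30.0
```

```bash
python3 - <<'E'
from h import *
t=snap("top")
for ce,a,m in blobs(t["color"],(22,130,60),(36,255,255),(205,150,285,232),20):print(ce,a,onz(t,*ce,.115))
S=read_state();print(S["position"])
E
```

```text
[259.08695652 185.04347826] 230 [0.66014474 0.08037792 0.115     ]
[236.23305085 185.80932203] 236 [0.65847793 0.15655496 0.115     ]
[258.19827586 206.51724138] 232 [0.58751212 0.08348453 0.115     ]
[0.39374049 0.37004093 0.2507473 ]
```

Request:
jog_arm(delta_pos=[[4, -4, 0], [8, -8, 0], [12, -12, 0], [16, -17, 0], [19.2, -21.3, 0], [19.2, -21.3, 0], [19.2, -21.3, 0], [19.2, -21.3, -5], [19.2, -21.3, -9], [19.2, -21.3, -12], [19.2, -21.3, -13.3], [19.2, -21.3, -13.9]], turn=[10, 20, 30, 40, 47, 47, 47, 47, 47, 47, 47, 47], grip=[1, 1, 1, 1, 1, 1, 1, 1, 1, 1, 1, 1])

```text
time_s: 34.3
position: [0.5837, 0.1571, 0.108]
tcp_rot: [[-0.707, -0.708, -0.001], [-0.708, 0.707, -0.0], [0.001, 0.001, -1.0]]
force: [-0.1, -0.3, -0.2]
opening: 0.606
grasp_force: 30.0
```

Request:
jog_arm(delta_pos=[[0, 0, 0], [0, 0, 0], [0, 0, 0], [0, 0, 0], [0, 0, 0], [0, 0, 0], [0, 0, 0], [0, 0, 3], [0, 0, 7], [0, 0, 12], [0, 0, 14], [0, 0, 14]], turn=[0, 0, 0, 0, 0, 0, 0, 0, 0, 0, 0, 0], grip=[1, 1, 0.5, 0.3, 0.25, 0.2, 0.2, 0.2, 0.2, 0.2, 0.12, 0.12])

```text
time_s: 35.8
position: [0.5857, 0.1563, 0.2506]
tcp_rot: [[-0.708, -0.707, 0.005], [-0.707, 0.708, 0.0], [-0.004, -0.003, -1.0]]
force: [0.4, 0.1, 0.5]
opening: 0.87
grasp_force: 0.0
```

Request:
jog_arm(delta_pos=[[0, -5, 2], [0, -10, 2], [-2, -15, 2], [-5, -20, 2], [-8, -25, 2], [-11, -30, 2], [-12, -36, 2], [-12, -42, 2], [-12, -48, 2], [-12, -48, 2], [-12, -48, 2], [-12, -48, 2]], turn=[0, -10, -20, -30, -40, -45, -45, -45, -45, -45, -45, -45], grip=[0.3, 0.3, 0.3, 0.3, 0.3, 0.3, 0.3, 0.3, 0.3, 0.3, 0.3, 0.3])

```text
time_s: 37.3
position: [0.4642, -0.322, 0.2677]
tcp_rot: [[-1.0, -0.001, -0.002], [-0.001, 1.0, 0.002], [0.002, 0.002, -1.0]]
force: [-0.3, 0.4, 0.1]
opening: 0.703
grasp_force: 0.0
```

```bash
python3 - <<'E'
from h import *
t=snap("top");s=snap("side")
for ce,a,m in blobs(t["color"],(22,130,60),(36,255,255),(205,150,285,232),20):print(ce,a,onz(t,*ce,.115))
for m in blobs(t["color"],(0,0,120),(180,60,255),(297,165,360,232),500):
    k=cv2.findContours(m[2].astype(np.uint8),0,1)[0];k=cv2.convexHull(max(k,key=len));print(cv2.fitEllipse(k),cv2.minEnclosingCircle(k),onz(t,*cv2.fitEllipse(k)[0],.125))
cv2.imwrite("pics/p6.png",np.hstack([cv2.resize(t["color"][150:290,210:420],(400,266)),cv2.resize(s["color"][150:283,220:420],(400,266))]))
S=read_state();print(S["position"])
E
```

```text
[259.05627706 185.05627706] 231 [0.66010231 0.08048016 0.115     ]
[236.21276596 185.86808511] 235 [0.65827817 0.1566214  0.115     ]
[258.22649573 206.51282051] 234 [0.58752591 0.08339127 0.115     ]
[236.67256637 208.04424779] 226 [0.5831923  0.15465617 0.115     ]
((322.6942443847656, 199.37069702148438), (44.04686737060547, 48.79196548461914), 91.18915557861328) ((321.6754455566406, 199.70175170898438), 24.89499855041504) [ 0.60720126 -0.12906114  0.125     ]
[ 0.46458823 -0.32226628  0.26837886]
```

View pics/p6.png

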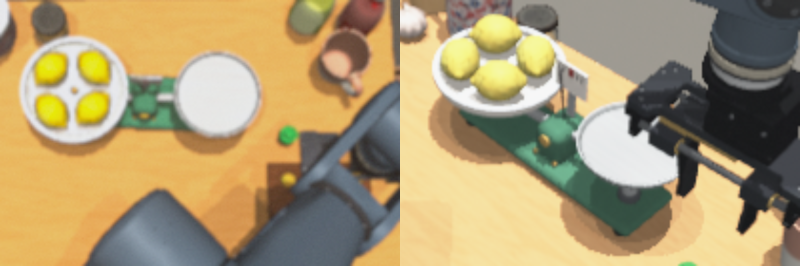

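All four lemons sit well on the plate, which is down with the weight pan up. Next I'll pick w200.

Request:
jog_arm(delta_pos=[[0.25, -0.35, -5], [0.25, -0.35, -10], [0.25, -0.35, -15], [0.25, -0.35, -19], [0.25, -0.35, -22], [0.25, -0.35, -24], [0.25, -0.35, -24.6], [0.25, -0.35, -24.6], [0.25, -0.35, -24.6], [0.25, -0.35, -24.6], [0.25, -0.35, -24.6], [0.25, -0.35, -24.6]], turn=[0, 0, 0, 0, 0, 0, 0, 0, 0, 0, 0, 0], grip=[0.42, 0.42, 0.42, 0.42, 0.42, 0.42, 0.42, 0.42, 0.42, 1, 1, 1])

```text
time_s: 38.9
position: [0.4671, -0.3272, 0.023]
tcp_rot: [[-1.0, 0.001, 0.0], [0.001, 1.0, 0.0], [-0.0, 0.0, -1.0]]
force: [-0.0, 1.6, 3.9]
opening: 0.383
grasp_force: 30.0
```

Request:
jog_arm(delta_pos=[[0, 0, 0], [0, 0, 0], [0, 0, 3], [0, 0, 8], [0, 0, 13], [0, 0, 18], [0, 0, 18]], turn=[0, 0, 0, 0, 0, 0, 0], grip=[1, 1, 1, 1, 1, 1, 1])

```text
time_s: 39.78
position: [0.469, -0.3296, 0.2064]
tcp_rot: [[-1.0, 0.0, 0.007], [0.0, 1.0, -0.007], [-0.007, -0.007, -1.0]]
force: [0.5, -0.1, -1.9]
opening: 0.382
grasp_force: 30.0
```

Request:
jog_arm(delta_pos=[[4, 4, 0], [8, 8, 0], [12, 12, 0], [16, 16, 0], [18.1, 19.5, 0], [18.1, 19.5, 0], [18.1, 19.5, 0], [18.1, 19.5, -3], [18.1, 19.5, -5], [18.1, 19.5, -6], [18.1, 19.5, -6.7], [18.1, 19.5, -6.9]], turn=[0, 0, 0, 0, 0, 0, 0, 0, 0, 0, 0, 0], grip=[1, 1, 1, 1, 1, 1, 1, 1, 1, 1, 1, 1])

```text
time_s: 41.28
position: [0.648, -0.1329, 0.1335]
tcp_rot: [[-1.0, 0.001, 0.0], [0.001, 1.0, -0.0], [-0.0, -0.0, -1.0]]
force: [0.1, -0.8, -1.3]
opening: 0.387
grasp_force: 30.0
```

```bash
python3 - <<'E'
from h import *
s=snap("side");t=snap("top")
cv2.imwrite("pics/p7.png",np.hstack([cv2.resize(t["color"][150:290,210:420],(400,266)),cv2.resize(s["color"][170:290,270:450],(400,266))]))
S=read_state();print(S["position"],S["force"])
E
```

```text
[ 0.64826564 -0.13268074  0.13395446] [ 0.49723485  0.21414239 -2.37923438]
```

View pics/p7.png

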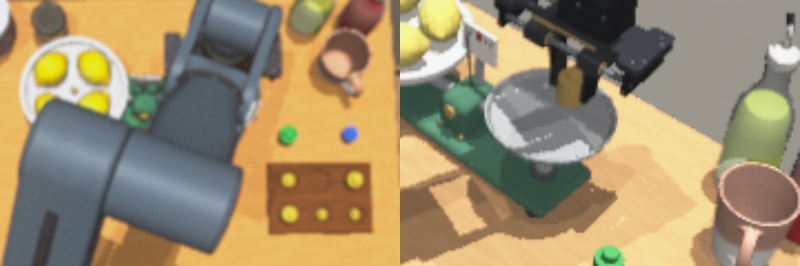

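The w200 hangs just over the back of the pan floor, at (571,88). Releasing it and fetching w100a.

Request:
jog_arm(delta_pos=[[0, 0, -0.1], [0, 0, -0.1], [0, 0, -0.1], [0, 0, -0.1], [0, 0, 1.5], [0, 0, 5], [0, 0, 8], [-5, -3, 8], [-10, -6, 8], [-15, -9, 8], [-20, -11, 8], [-24.2, -13.4, 8]], turn=[0, 0, 0, 0, 0, 0, 0, 0, 0, 0, 0, 0], grip=[0.45, 0.45, 0.45, 0.45, 0.45, 0.45, 0.45, 0.45, 0.45, 0.45, 0.45, 0.45])

```text
time_s: 42.88
position: [0.4045, -0.267, 0.2148]
tcp_rot: [[-1.0, 0.001, 0.001], [0.001, 1.0, -0.001], [-0.001, -0.001, -1.0]]
force: [0.3, -0.5, 0.8]
opening: 0.547
grasp_force: 0.0
```

Request:
jog_arm(delta_pos=[[0, 0, 0], [0, 0, 0], [0, 0, -6], [0, 0, -12], [0, 0, -16], [0, 0, -18.5], [0, 0, -19.4], [0, 0, -19.4], [0, 0, -19.4], [0, 0, -19.4], [0, 0, -19.4], [0, 0, -19.4]], turn=[0, 0, 0, 0, 0, 0, 0, 0, 0, 0, 0, 0], grip=[0.45, 0.45, 0.45, 0.45, 0.45, 0.45, 0.45, 0.45, 0.45, 1, 1, 1])

```text
time_s: 44.38
position: [0.4061, -0.2665, 0.02]
tcp_rot: [[-1.0, 0.001, 0.0], [0.001, 1.0, -0.0], [-0.0, -0.0, -1.0]]
force: [0.4, 0.4, 3.9]
opening: 0.313
grasp_force: 30.0
```

Request:
jog_arm(delta_pos=[[0, 0, 0], [0, 0, 0], [0, 0, 3], [0, 0, 8], [0, 0, 13], [0, 0, 18], [0, 0, 18]], turn=[0, 0, 0, 0, 0, 0, 0], grip=[1, 1, 1, 1, 1, 1, 1])

```text
time_s: 45.25
position: [0.4079, -0.2683, 0.203]
tcp_rot: [[-1.0, 0.001, 0.006], [0.0, 1.0, -0.007], [-0.006, -0.007, -1.0]]
force: [-0.1, -0.1, -1.2]
opening: 0.314
grasp_force: 30.0
```

```bash
python3 - <<'E'
from h import *
t=snap("top");s=snap("side")
for n,c,b in(("t",t,(295,165,360,232)),("s",s,(300,210,370,270))):
    for ce,a,m in blobs(c["color"],(15,90,60),(40,255,255),b,8):print(n,ce,a,onz(c,*ce,.119+.035) if n=="t" else onz(c,*ce,.14))
E
```

```text
t [331.50228881 195.94506866] 2403 [ 0.61237943 -0.15531706  0.154     ]
t [323.65   186.3625] 80 [ 0.64434432 -0.13074954  0.154     ]
s [367.18181818 214.63636364] 11 [ 0.66345225 -0.1828706   0.14      ]
s [369.  242.5] 8 [ 0.58762866 -0.24002303  0.14      ]
s [326.70512821 250.42307692] 78 [ 0.50038958 -0.18101771  0.14      ]
s [308.44493392 260.86784141] 227 [ 0.44754373 -0.1697365   0.14      ]
s [319.69230769 253.76923077] 13 [ 0.48139599 -0.17535657  0.14      ]
```

Request:
jog_arm(delta_pos=[[4, 3, 0], [8, 6, 0], [12, 9, 0], [16, 12, 0], [20.5, 15.4, 0], [20.5, 15.4, 0], [20.5, 15.4, 0], [20.5, 15.4, -3], [20.5, 15.4, -5], [20.5, 15.4, -6], [20.5, 15.4, -6.7], [20.5, 15.4, -6.9]], turn=[0, 0, 0, 0, 0, 0, 0, 0, 0, 0, 0, 0], grip=[1, 1, 1, 1, 1, 1, 1, 1, 1, 1, 1, 1])

```text
time_s: 46.85
position: [0.6108, -0.1128, 0.1305]
tcp_rot: [[-1.0, 0.001, -0.0], [0.001, 1.0, -0.0], [0.0, -0.0, -1.0]]
force: [0.3, 0.4, -0.1]
opening: 0.315
grasp_force: 30.0
```

Request:
jog_arm(delta_pos=[[0, 0, -0.1], [0, 0, -0.1], [0, 0, -0.1], [0, 0, -0.1], [0, 0, -0.1], [0, 0, -0.1], [0, 0, 1.5], [0, 0, 5], [0, 0, 8], [-4, -8, 8], [-8, -15, 8], [-14.5, -20, 8]], turn=[0, 0, 0, 0, 0, 0, 0, 0, 0, 0, 0, 0], grip=[1, 1, 0.55, 0.55, 0.55, 0.55, 0.55, 0.55, 0.5, 0.5, 0.5, 0.5])

```text
time_s: 48.35
position: [0.5095, -0.2703, 0.2121]
tcp_rot: [[-1.0, 0.0, 0.003], [-0.0, 1.0, -0.003], [-0.003, -0.003, -1.0]]
force: [1.0, -0.3, 0.9]
opening: 0.502
grasp_force: 0.0
```

Request:
jog_arm(delta_pos=[[0, -5.5, 0], [0, -7.5, 0], [0, -7.5, 0], [0, -7.5, 0], [0, -7.5, 0], [0, -7.5, 0], [0, -7.5, 0], [0, -7.5, 0], [0, -7.5, 0]], turn=[0, 0, 0, 0, 0, 0, 0, 0, 0], grip=[0.5, 0.5, 0.5, 0.5, 0.5, 0.5, 0.5, 0.5, 0.5])

```text
time_s: 49.48
position: [0.5093, -0.3428, 0.2105]
tcp_rot: [[-1.0, 0.001, -0.0], [0.001, 1.0, 0.0], [0.0, 0.0, -1.0]]
force: [-0.4, 0.5, 0.7]
opening: 0.5
grasp_force: 0.0
```

```bash
cat >> h.py <<'E'
def pan(t,s):
    for ce,a,m in blobs(t["color"],(20,130,60),(40,255,255),(303,175,345,225),8):print("panw",ce,a,onz(t,*ce,.145).round(4))
    for n,c,b in(("t",t,(240,190,256,203)),("s",s,(258,168,282,195))):
        for ce,a,m in blobs(c["color"],(5,90,60),(21,255,255),b,2):print("pin",n,ce,a)
    cv2.imwrite("pics/pan.png",np.hstack([cv2.resize(t["color"][165:265,285:420],(400,300)),cv2.resize(s["color"][165:265,285:420],(400,300),interpolation=cv2.INTER_CUBIC)]))
E
python3 - <<'E'
from h import *
t=snap("top");s=snap("side");pan(t,s)
E
cp pics/pan.png pics/pan1.png
```

```text
panw [305.625 175.375] 8 [ 0.6839 -0.0735  0.145 ]
panw [305.08333333 180.16666667] 12 [ 0.6678 -0.0714  0.145 ]
panw [323.70149254 186.28358209] 67 [ 0.6467 -0.1317  0.145 ]
panw [317.73170732 197.90243902] 41 [ 0.6082 -0.1113  0.145 ]
pin t [248.5 197. ] 6
```

View pics/pan1.png

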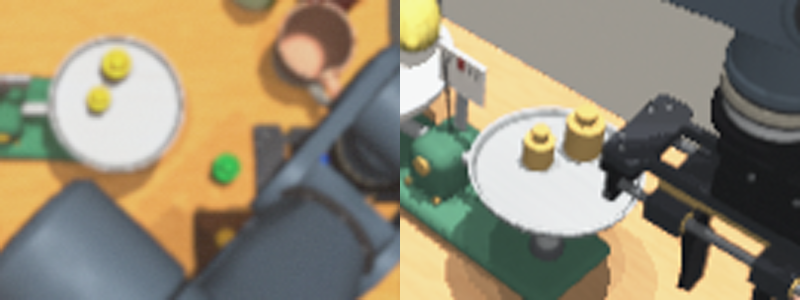

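Both weights stand upright in the pan, at (586,135) and (538,147) in the side crop, and the pan is still up. Adding w100b.

Request:
jog_arm(delta_pos=[[-4.3, -4.4, 0], [-4.3, -4.4, 0], [-4.3, -4.4, -5], [-4.3, -4.4, -10], [-4.3, -4.4, -15], [-4.3, -4.4, -18], [-4.3, -4.4, -19], [-4.3, -4.4, -19], [-4.3, -4.4, -19], [-4.3, -4.4, -19], [-4.3, -4.4, -19], [-4.3, -4.4, -19]], turn=[0, 0, 0, 0, 0, 0, 0, 0, 0, 0, 0, 0], grip=[0.45, 0.45, 0.45, 0.45, 0.45, 0.45, 0.45, 0.45, 0.45, 1, 1, 1])

```text
time_s: 51.08
position: [0.4664, -0.3869, 0.0211]
tcp_rot: [[-1.0, 0.001, 0.0], [0.001, 1.0, -0.0], [-0.0, -0.0, -1.0]]
force: [-0.6, 0.1, 3.5]
opening: 0.312
grasp_force: 30.0
```

Request:
jog_arm(delta_pos=[[0, 0, 0], [0, 0, 0], [0, 0, 3], [0, 0, 8], [0, 0, 13], [0, 0, 18], [0, 0, 18]], turn=[0, 0, 0, 0, 0, 0, 0], grip=[1, 1, 1, 1, 1, 1, 1])

```text
time_s: 51.95
position: [0.4682, -0.3891, 0.2048]
tcp_rot: [[-1.0, 0.001, 0.006], [0.001, 1.0, -0.008], [-0.006, -0.008, -1.0]]
force: [-0.2, -0.5, -0.9]
opening: 0.312
grasp_force: 30.0
```

```bash
cat >> h.py <<'E'
def w200side(s):
    im=s["color"][195:245,325:365]
    for ce,a,m in blobs(s["color"],(12,90,70),(40,255,255),(325,180,362,250),15):
        ys,xs=np.nonzero(m);print("side w",ce.round(2),a,ys.min(),ys.max())
    print("pred top-stop/level/low",[proj(s,(.6465,-.1315,.1+d+.018)).round(1) for d in(.019,0,-.019)])
E
python3 - <<'E'
from h import *
s=snap("side");w200side(s);S=read_state();print(S["position"])
E
```

```text
side w [341.49 201.95] 437 185 218
side w [331.43 214.26] 126 207 221
side w [356.6  244.16] 55 239 249
pred top-stop/level/low [array([346.6, 209.4]), array([345.8, 214.7]), array([345.1, 220. ])]
[ 0.46683732 -0.38751541  0.20203289]
```

Request:
jog_arm(delta_pos=[[2, 5, 0], [4, 10, 0], [6, 15, 0], [8, 20, 0], [10, 25, 0], [11.5, 27.4, 0], [11.5, 27.4, 0], [11.5, 27.4, -3], [11.5, 27.4, -5], [11.5, 27.4, -6.5], [11.5, 27.4, -7.5], [11.5, 27.4, -8.4]], turn=[0, 0, 0, 0, 0, 0, 0, 0, 0, 0, 0, 0], grip=[1, 1, 1, 1, 1, 1, 1, 1, 1, 1, 1, 1])

```text
time_s: 53.5
position: [0.581, -0.1133, 0.1161]
tcp_rot: [[-1.0, 0.001, -0.0], [0.001, 1.0, -0.0], [0.0, -0.0, -1.0]]
force: [-0.9, -0.1, 0.8]
opening: 0.313
grasp_force: 30.0
```

Request:
jog_arm(delta_pos=[[0, 0, 0], [0, 0, 0], [0, 0, 0], [0, 0, 0], [0, 0, 0], [0, 0, 0.5], [0, 0, 3], [0, 0, 7], [0, 0, 10], [-4, -8, 10], [-6, -14, 10], [-8, -20, 10]], turn=[0, 0, 0, 0, 0, 0, 0, 0, 0, 0, 0, 0], grip=[1, 1, 0.55, 0.55, 0.55, 0.55, 0.55, 0.55, 0.5, 0.5, 0.5, 0.5])

```text
time_s: 55.0
position: [0.51, -0.2875, 0.2173]
tcp_rot: [[-1.0, -0.0, 0.001], [-0.0, 1.0, -0.001], [-0.001, -0.001, -1.0]]
force: [0.2, -1.3, 0.0]
opening: 0.501
grasp_force: 0.0
```

Request:
jog_arm(delta_pos=[[-3, -6, 0], [-3.5, -6, 0], [-3.5, -6, 0], [-3.5, -6, 0], [-3.5, -6, 0], [-3.5, -6, 0], [-3.5, -6, 0], [-3.5, -6, 0], [-3.5, -6, 0], [-3.5, -6, 0], [-3.5, -6, 0], [-3.5, -6, 0]], turn=[0, 0, 0, 0, 0, 0, 0, 0, 0, 0, 0, 0], grip=[0.5, 0.5, 0.5, 0.5, 0.5, 0.5, 0.5, 0.5, 0.5, 0.5, 0.5, 0.5])

```text
time_s: 56.5
position: [0.4755, -0.3462, 0.2165]
tcp_rot: [[-1.0, 0.001, 0.0], [0.001, 1.0, -0.0], [-0.0, -0.0, -1.0]]
force: [0.7, -0.3, 0.3]
opening: 0.501
grasp_force: 0.0
```

```bash
python3 - <<'E'
from h import *
t=snap("top");s=snap("side");pan(t,s);w200side(s)
S=read_state();print(S["position"])
cv2.imwrite("pics/pan2.png",np.hstack([cv2.imread("pics/pan.png")[:,400:],cv2.resize(s["color"][170:210,285:325],(300,300),interpolation=cv2.INTER_CUBIC)]))
E
```

```text
panw [306.75       175.66666667] 12 [ 0.6828 -0.0772  0.145 ]
panw [329.125 175.875] 8 [ 0.6814 -0.1504  0.145 ]
panw [306.55555556 180.22222222] 18 [ 0.6675 -0.0762  0.145 ]
panw [322.83076923 188.56923077] 65 [ 0.6391 -0.1287  0.145 ]
panw [317.11494253 204.32183908] 87 [ 0.5871 -0.1088  0.145 ]
panw [340.63636364 223.63636364] 11 [ 0.523  -0.1832  0.145 ]
pin t [248. 195.] 5
side w [339.97 203.75] 623 185 226
side w [329.38 224.62] 151 216 236
side w [358.76 248.  ] 17 246 249
pred top-stop/level/low [array([346.6, 209.4]), array([345.8, 214.7]), array([345.1, 220. ])]
[ 0.47553397 -0.34618941  0.21656242]
```

View pics/pan2.png

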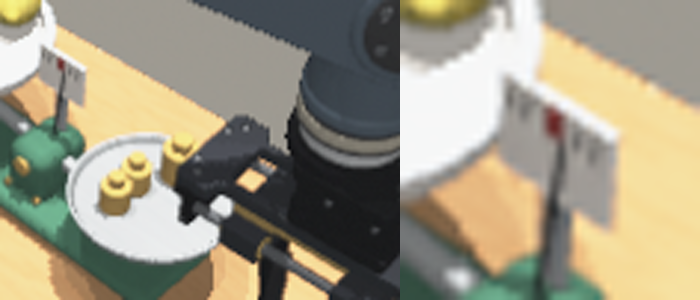

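The needle is now close under the red mark (needle tip at (560,150), mark at (553,122)), so I'll quantify the tilt once the beam has settled and the arm is out of the way.

Request:
jog_arm(delta_pos=[[0, -5, 0], [-2, -9, 0], [-4, -10, 0], [-5, -10, 0], [-5, -10, 0], [-5, -10, 0], [-5, -10, 0], [-5, -10, 0]], turn=[0, 0, 0, 0, 0, 0, 0, 0], grip=[0.5, 0.5, 0.5, 0.5, 0.5, 0.5, 0.5, 0.5])

```text
time_s: 57.6
position: [0.4261, -0.4457, 0.2166]
tcp_rot: [[-1.0, -0.0, 0.0], [-0.0, 1.0, -0.0], [-0.0, -0.0, -1.0]]
force: [-0.2, 0.7, 0.8]
opening: 0.499
grasp_force: 0.0
```

```bash
python3 - <<'E'
from h import *
t=snap("top");s=snap("side");pan(t,s)
for d in(.019,0,-.019):
  print(d,proj(t,(.645,-.131,.1+d+.04)).round(2),"pin",proj(t,(.6235,.1175,.1-d+.018)).round(2),proj(s,(.6235,.1175,.1-d+.018)).round(2))
cv2.imwrite("pics/pan3.png",np.hstack([cv2.resize(s["color"][165:245,240:370],(400,246),interpolation=cv2.INTER_CUBIC),cv2.resize(s["color"][170:210,285:325],(246,246),interpolation=cv2.INTER_CUBIC)]))
# red mark and needle top
for ce,a,m in blobs(s["color"],(0,90,60),(8,255,255),(290,175,320,200),1)+blobs(s["color"],(170,90,60),(180,255,255),(290,175,320,200),1):print("red",ce,a)
g=cv2.cvtColor(s["color"],cv2.COLOR_BGR2GRAY)
for v in range(182,200):print(v,g[v,294:312])
E
```

```text
panw [328.625 176.   ] 8 [ 0.681  -0.1488  0.145 ]
panw [306.95 180.05] 20 [ 0.6681 -0.0775  0.145 ]
panw [322.83076923 188.56923077] 65 [ 0.6391 -0.1287  0.145 ]
panw [317.05747126 204.3908046 ] 87 [ 0.5868 -0.1087  0.145 ]
panw [340.2 223.4] 10 [ 0.5238 -0.1818  0.145 ]
pin t [248. 195.] 5
0.019 [323.85 185.82] pin [248.27 196.93] [269.35 182.29]
0 [323.37 187.12] pin [247.86 195.77] [269.28 177.12]
-0.019 [322.89 188.4 ] pin [247.44 194.59] [269.2  171.85]
red [305. 186.] 3
182 [247 247 247 246 213 126 147 142 175 221 244 244 233 223 221 222 223 223]
183 [247 247 247 247 218 118 142 132 133 152 209 229 244 243 230 222 223 223]
184 [247 247 247 245 201 141 147 119 135 153 120 139 214 239 244 237 224 222]
185 [247 247 247 243 188 155 154 125 148 156 108  76 108 189 226 244 243 229]
186 [247 247 247 238 180 156 155 149 155 158 102  60  96 148 162 219 238 244]
187 [247 247 244 203 159 154 156 156 157 158 113  68  95 147 135 150 187 223]
188 [247 244 212 143 148 154 154 156 157 157 142 115  95 146 114 144 143 152]
189 [232 200 150 153 155 153 153 154 157 157 155 145  89 143 114 145 135 135]
190 [156 137 175 182 161 153 152 154 155 157 156 139  76 142 145 156 123 135]
191 [143 173 210 213 184 157 153 154 155 157 155 131  78 142 159 159 127 145]
192 [172 190 206 210 211 185 167 158 155 156 156 121  75 141 158 158 149 152]
193 [191 192 193 201 209 200 186 173 160 155 156 104  99 146 156 157 156 154]
194 [192 192 192 196 202 203 197 208 201 175 158  97 112 148 156 156 156 156]
195 [193 193 192 193 203 205 203 209 208 180 152  87 128 153 156 155 156 158]
196 [193 194 193 192 198 206 206 206 205 171 123  69 148 158 156 156 157 158]
197 [192 192 193 193 193 198 206 208 207 170  99  50 121 144 154 156 156 157]
198 [191 190 191 193 194 194 203 207 208 172  95  41  94 121 186 175 159 157]
199 [192 191 190 191 193 193 198 205 206 160  84  69 100 111 208 216 184 160]
```

View pics/pan3.png

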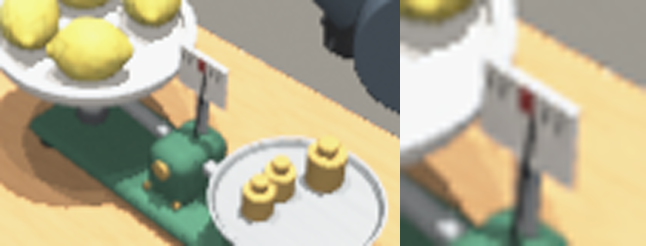

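```bash
python3 - <<'E'
from h import *
s=snap("side");t=snap("top")
im=s["color"]
for ce,a,m in blobs(im,(15,110,70),(40,255,255),(315,205,355,240),15):
    ys,xs=np.nonzero(m);print(ce.round(2),a,xs.min(),xs.max(),ys.min(),ys.max())
for d in(.019,0,-.019): print(d,"w200 knob top",proj(s,(.645,-.131,.1+d+.045)).round(1),"base front",proj(s,(.645-.012,-.131-.012,.1+d)).round(1))
# front pan rim lower edge profile now vs initial (low stop)
i0=cv2.imread("pics/side0.png")
for n,i in(("init low",i0),("now",im)):
    g=cv2.cvtColor(i,cv2.COLOR_BGR2GRAY).astype(int)
    print(n,g[240:275,325][::1])
    print(" back",g[205:235,325])
E
```

```text
[345.5  219.17] 147 340 352 211 226
[326.89 227.03] 177 319 335 218 236
0.019 w200 knob top [347.2 201.8] base front [346.4 219.3]
0 w200 knob top [346.4 207.3] base front [345.6 224.5]
-0.019 w200 knob top [345.6 212.7] base front [344.8 229.6]
init low [208 206 206 206 206 205 204 205 205 203 191 128  66  59  58  58  58  57
  58  60  61  59  57  67  82  86  85  87  87  88  88  99 121 127 127]
 back [195 196 198 198 199 199 202 190 163 153 190 209 209 212 213 213 211 210
 211 211 209 207 207 207 206 205 206 207 208 208]
now [233 234 234 233 233 232 233 232 232 166  87  75  69  70  69  70  70  70
  71  73  74  73  70  81 100 103 103 104 106 106 110 120 146 154 153]
 back [222 222 223 223 224 236 210 177 183 225 235 236 237 237 227 204 209 222
 227 229 188 111 110 213 230 186 118 115 113 115]
```

The pan is about 5 mm above its low stop, so the tilt is about -0.11, the weights are about 40 g too heavy and the lemons weigh about 360 g. I'll take w100b back to the block, then add w50.

Request:
jog_arm(delta_pos=[[3, 6, 0], [6, 12, 0], [9, 18, 0], [12, 24, 0], [15.5, 30, 0], [15.5, 33.2, 0], [15.5, 33.2, 0], [15.5, 33.2, 0], [15.5, 33.2, -4], [15.5, 33.2, -8], [15.5, 33.2, -11], [15.5, 33.2, -12]], turn=[0, 0, 0, 0, 0, 0, 0, 0, 0, 0, 0, 0], grip=[0.5, 0.5, 0.5, 0.5, 0.5, 0.5, 0.5, 0.5, 0.5, 0.5, 0.5, 0.5])

```text
time_s: 59.3
position: [0.5791, -0.1157, 0.0947]
tcp_rot: [[-1.0, 0.003, -0.003], [0.003, 1.0, 0.001], [0.003, 0.001, -1.0]]
force: [-0.5, -1.1, 0.3]
opening: 0.499
grasp_force: 0.0
```

Request:
jog_arm(delta_pos=[[0, 0, 0], [0, 0, 0], [0, 0, 0], [0, 0, 0], [0, 0, 0], [0, 0, 0], [0, 0, 1.5], [0, 0, 4], [0, 0, 8], [0, 0, 11], [0, 0, 11]], turn=[0, 0, 0, 0, 0, 0, 0, 0, 0, 0, 0], grip=[0.5, 1, 1, 1, 1, 1, 1, 1, 1, 1, 1])

```text
time_s: 60.68
position: [0.5822, -0.1147, 0.2099]
tcp_rot: [[-1.0, 0.001, 0.006], [0.001, 1.0, -0.002], [-0.006, -0.002, -1.0]]
force: [-0.4, 0.1, -1.1]
opening: 0.309
grasp_force: 30.0
```

Request:
jog_arm(delta_pos=[[-2, -5, 0], [-4, -10, 0], [-6, -15, 0], [-8, -20, 0], [-10, -25, 0], [-11.5, -27.3, 0], [-11.5, -27.3, 0], [-11.5, -27.3, -5], [-11.5, -27.3, -10], [-11.5, -27.3, -15], [-11.5, -27.3, -17.5], [-11.5, -27.3, -18.4]], turn=[0, 0, 0, 0, 0, 0, 0, 0, 0, 0, 0, 0], grip=[1, 1, 1, 1, 1, 1, 1, 1, 1, 1, 1, 1])

```text
time_s: 62.18
position: [0.4644, -0.3836, 0.0211]
tcp_rot: [[-1.0, -0.0, -0.005], [-0.0, 1.0, 0.007], [0.005, 0.007, -1.0]]
force: [-6.2, 9.0, 41.5]
opening: 0.313
grasp_force: 30.0
```

Request:
jog_arm(delta_pos=[[0, 0, 0], [0, 0, 0], [0, 0, 0], [0, 0, 0], [0, 0, 0], [0, 0, 1.5], [0, 0, 6], [0, 0, 10], [0, 6, 10], [0, 12, 10], [0, 12, 10], [0, 12, 10]], turn=[0, 0, 0, 0, 0, 0, 0, 0, 0, 0, 0, 0], grip=[1, 1, 0.5, 0.5, 0.5, 0.5, 0.5, 0.5, 0.5, 0.5, 0.5, 0.5])

```text
time_s: 63.68
position: [0.4664, -0.2679, 0.1236]
tcp_rot: [[-1.0, -0.0, 0.002], [-0.0, 1.0, -0.002], [-0.002, -0.002, -1.0]]
force: [0.4, -0.1, -0.7]
opening: 0.5
grasp_force: 0.0
```

Request:
jog_arm(delta_pos=[[0.1, 0.1, -4], [0.1, 0.1, -8], [0.1, 0.1, -10], [0.1, 0.1, -10.4], [0.1, 0.1, -10.4], [0.1, 0.1, -10.4], [0.1, 0.1, -10.4], [0.1, 0.1, -10.4], [0.1, 0.1, -10.4], [0.1, 0.1, -10.4], [0.1, 0.1, -10.4]], turn=[0, 0, 0, 0, 0, 0, 0, 0, 0, 0, 0], grip=[0.5, 0.5, 0.5, 0.5, 0.5, 1, 1, 1, 1, 1, 1])

```text
time_s: 65.05
position: [0.4669, -0.2664, 0.0192]
tcp_rot: [[-1.0, 0.001, 0.001], [0.001, 1.0, -0.001], [-0.001, -0.001, -1.0]]
force: [-0.4, -0.5, 6.1]
opening: 0.257
grasp_force: 30.0
```

Request:
jog_arm(delta_pos=[[0, 0, 3], [0, 0, 8], [0, 0, 13], [0, 0, 18], [0, 0, 18], [0, 0, 18]], turn=[0, 0, 0, 0, 0, 0], grip=[1, 1, 1, 1, 1, 1])

```text
time_s: 65.8
position: [0.4658, -0.2655, 0.1978]
tcp_rot: [[-1.0, 0.001, -0.001], [0.001, 1.0, 0.001], [0.001, 0.001, -1.0]]
force: [-0.4, 0.0, -1.1]
opening: 0.251
grasp_force: 30.0
```

```bash
python3 - <<'E'
from h import *
t=snap("top");s=snap("side");pan(t,s)
for ce,a,m in blobs(t["color"],(18,130,110),(40,255,255),(345,232,410,275),3):print("blk",ce,a,onz(t,*ce,.029).round(4))
S=read_state();print(S["position"])
E
```

```text
panw [323.68115942 186.42028986] 69 [ 0.6462 -0.1316  0.145 ]
panw [317.8  197.95] 40 [ 0.6081 -0.1116  0.145 ]
pin t [248.5 197. ] 6
blk [406.16239316 263.35042735] 117 [ 0.3996 -0.4195  0.029 ]
blk [397.125 263.75 ] 8 [ 0.3987 -0.388   0.029 ]
[ 0.46541463 -0.26513515  0.19670473]
```

Request:
jog_arm(delta_pos=[[4, 4, 0], [8, 9, 0], [11.1, 13.5, 0], [11.1, 13.5, 0], [11.1, 13.5, 0], [11.1, 13.5, -3], [11.1, 13.5, -5.5], [11.1, 13.5, -7], [11.1, 13.5, -8], [11.1, 13.5, -8.6], [11.1, 13.5, -8.6], [11.1, 13.5, -8.6]], turn=[0, 0, 0, 0, 0, 0, 0, 0, 0, 0, 0, 0], grip=[1, 1, 1, 1, 1, 1, 1, 1, 1, 1, 1, 1])

```text
time_s: 67.4
position: [0.5781, -0.1313, 0.1131]
tcp_rot: [[-1.0, 0.001, 0.001], [0.001, 1.0, -0.001], [-0.001, -0.001, -1.0]]
force: [-0.2, 0.5, -0.2]
opening: 0.253
grasp_force: 30.0
```

Request:
jog_arm(delta_pos=[[0, 0, 0], [0, 0, 0], [0, 0, 0], [0, 0, 0], [0, 0, 0.5], [0, 0, 3], [0, 0, 7], [0, 0, 10], [-4, -6, 10], [-8, -12, 10], [-12, -18, 10], [-15, -24, 10]], turn=[0, 0, 0, 0, 0, 0, 0, 0, 0, 0, 0, 0], grip=[1, 0.6, 0.6, 0.6, 0.6, 0.6, 0.6, 0.6, 0.5, 0.5, 0.5, 0.5])

```text
time_s: 68.9
position: [0.4423, -0.3432, 0.2131]
tcp_rot: [[-1.0, 0.0, 0.0], [0.0, 1.0, -0.0], [-0.0, -0.0, -1.0]]
force: [0.7, -0.1, -0.4]
opening: 0.502
grasp_force: 0.0
```

Request:
jog_arm(delta_pos=[[0, -6, 0], [0, -8, 0], [0, -8, 0], [0, -8, 0], [0, -8, 0], [0, -8, 0], [0, -8, 0], [0, -8, 0], [0, -8, 0], [0, -8, 0], [0, -8, 0], [0, -8, 0]], turn=[0, 0, 0, 0, 0, 0, 0, 0, 0, 0, 0, 0], grip=[0.6, 0.6, 0.6, 0.6, 0.6, 0.6, 0.6, 0.6, 0.6, 0.6, 0.6, 0.6])

```text
time_s: 70.4
position: [0.4435, -0.422, 0.2125]
tcp_rot: [[-1.0, 0.001, -0.0], [0.001, 1.0, 0.0], [0.0, 0.0, -1.0]]
force: [0.5, -0.6, 0.7]
opening: 0.398
grasp_force: 0.0
```

Request:
jog_arm(delta_pos=[[0, 0, 0], [0, 0, 0], [0, 0, 0], [0, 0, 0], [0, 0, 0], [0, 0, 0], [0, 0, 0], [0, 0, 0], [0, 0, 0], [0, 0, 0], [0, 0, 0], [0, 0, 0]], turn=[0, 0, 0, 0, 0, 0, 0, 0, 0, 0, 0, 0], grip=[0.6, 0.6, 0.6, 0.6, 0.6, 0.6, 0.6, 0.6, 0.6, 0.6, 0.6, 0.6])

```text
time_s: 71.9
position: [0.4435, -0.422, 0.2126]
tcp_rot: [[-1.0, 0.001, 0.0], [0.001, 1.0, 0.0], [-0.0, 0.0, -1.0]]
force: [0.5, -0.2, -1.1]
opening: 0.402
grasp_force: 0.0
```

```bash
cat > edge.py <<'E'
from h import *
def edges(i):
    g=cv2.GaussianBlur(cv2.cvtColor(i,cv2.COLOR_BGR2GRAY),(3,1),0).astype(float); out=[]
    for u in range(312,328,2):
        c=g[244:262,u];th=(c[:4].mean()+c.min())/2
        k=np.argmax(c<th);out.append(244+k-1+(c[k-1]-th)/(c[k-1]-c[k]) if k else np.nan)
    return np.array(out)
E
python3 - <<'E'
from edge import *
t=snap("top");s=snap("side");pan(t,s)
e0=edges(cv2.imread("pics/side0.png"));e=edges(s["color"]);print((e0-e).round(2),e.round(1))
dpx=proj(s,(.55,-.131,.089))[1]-proj(s,(.55,-.131,.127))[1]
m=np.nanmedian(e0-e);print("px range",dpx,"tilt",-.15+.3*m/dpx)
cv2.imwrite("pics/f.png",np.hstack([cv2.resize(s["color"][165:265,240:370],(500,385),interpolation=cv2.INTER_CUBIC),cv2.resize(s["color"][172:204,292:318],(300,385),interpolation=cv2.INTER_CUBIC)]))
S=read_state();print(S["position"])
E
```

```text
panw [329.5 175.8] 10 [ 0.6816 -0.1517  0.145 ]
panw [306.         180.05555556] 18 [ 0.6681 -0.0744  0.145 ]
panw [323.37096774 187.25806452] 62 [ 0.6434 -0.1306  0.145 ]
panw [317.28205128 198.82051282] 39 [ 0.6052 -0.1098  0.145 ]
panw [323.125      208.66666667] 24 [ 0.5725 -0.128   0.145 ]
panw [340.07692308 223.30769231] 13 [ 0.5241 -0.1814  0.145 ]
pin t [240.5 191.5] 2
pin t [248.5 196.5] 4
[-6.29 -0.17   nan   nan  3.45  4.03  4.94  5.34] [251.2 245.8   nan   nan 244.9 245.3 245.5 245.7]
px range 10.440136501863407 tilt -0.04250194313747721
[ 0.4435245  -0.42196459  0.21255378]
```

View pics/f.png

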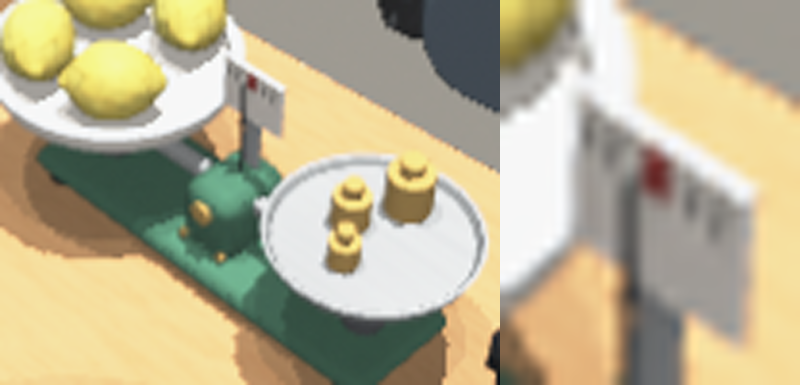

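Needle is about 2 px left of the red mark, so the plate side is slightly heavy (tilt about +0.035, lemons about 362 g). Adding one 20 g weight.

Request:
jog_arm(delta_pos=[[-3.9, 5, 0], [-3.9, 9.55, 0], [-3.9, 9.55, 0], [-3.9, 9.55, -5], [-3.9, 9.55, -10], [-3.9, 9.55, -15], [-3.9, 9.55, -18.5], [-3.9, 9.55, -19.5], [-3.9, 9.55, -19.5], [-3.9, 9.55, -19.5], [-3.9, 9.55, -19.5], [-3.9, 9.55, -19.5]], turn=[0, 0, 0, 0, 0, 0, 0, 0, 0, 0, 0, 0], grip=[0.6, 0.6, 0.6, 0.6, 0.6, 0.6, 0.6, 0.6, 0.6, 1, 1, 1])

```text
time_s: 73.5
position: [0.4051, -0.3271, 0.0187]
tcp_rot: [[-1.0, 0.001, 0.002], [0.001, 1.0, -0.002], [-0.002, -0.002, -1.0]]
force: [0.3, 1.6, 3.8]
opening: 0.188
grasp_force: 30.0
```

Request:
jog_arm(delta_pos=[[0, 0, 0], [0, 0, 0], [0, 0, 0], [0, 0, 3], [0, 0, 8], [0, 0, 13], [0, 0, 18], [0, 0, 18], [0, 0, 18]], turn=[0, 0, 0, 0, 0, 0, 0, 0, 0], grip=[1, 1, 1, 1, 1, 1, 1, 1, 1])

```text
time_s: 74.62
position: [0.4041, -0.3259, 0.1973]
tcp_rot: [[-1.0, 0.001, -0.0], [0.001, 1.0, 0.001], [0.0, 0.001, -1.0]]
force: [0.5, -0.6, -1.1]
opening: 0.185
grasp_force: 30.0
```

Request:
jog_arm(delta_pos=[[4, 3, 0], [8, 6, 0], [12, 9, 0], [16, 12, 0], [20.7, 16.1, 0], [20.7, 16.1, 0], [20.7, 16.1, 0], [20.7, 16.1, -4], [20.7, 16.1, -7], [20.7, 16.1, -8.3], [20.7, 16.1, -8.8], [20.7, 16.1, -8.8]], turn=[0, 0, 0, 0, 0, 0, 0, 0, 0, 0, 0, 0], grip=[1, 1, 1, 1, 1, 1, 1, 1, 1, 1, 1, 1])

```text
time_s: 76.12
position: [0.6117, -0.1661, 0.11]
tcp_rot: [[-1.0, 0.001, 0.001], [0.001, 1.0, -0.0], [-0.001, -0.0, -1.0]]
force: [0.3, 0.9, 0.1]
opening: 0.186
grasp_force: 30.0
```

Request:
jog_arm(delta_pos=[[0, 0, 0], [0, 0, 0], [0, 0, 0], [0, 0, 0], [0, 0, 0], [0, 0, 2], [0, 0, 6], [0, 0, 10], [-4, -6, 10], [-8, -12, 10], [-12, -18, 10], [-16, -24, 10]], turn=[0, 0, 0, 0, 0, 0, 0, 0, 0, 0, 0, 0], grip=[1, 0.7, 0.7, 0.7, 0.7, 0.7, 0.7, 0.7, 0.7, 0.7, 0.7, 0.7])

```text
time_s: 77.62
position: [0.4717, -0.3749, 0.2097]
tcp_rot: [[-1.0, 0.0, 0.0], [0.0, 1.0, -0.0], [-0.0, -0.0, -1.0]]
force: [0.0, -0.7, -0.0]
opening: 0.295
grasp_force: 0.0
```

Request:
jog_arm(delta_pos=[[0, -5, 0], [0, -5, 0], [0, -5, 0], [0, -5, 0], [0, -5, 0], [0, -5, 0], [0, -5, 0], [0, -5, 0], [0, -5, 0], [0, -5, 0], [0, -5, 0], [0, -5, 0]], turn=[0, 0, 0, 0, 0, 0, 0, 0, 0, 0, 0, 0], grip=[0.6, 0.6, 0.6, 0.6, 0.6, 0.6, 0.6, 0.6, 0.6, 0.6, 0.6, 0.6])

```text
time_s: 79.12
position: [0.4728, -0.4235, 0.2095]
tcp_rot: [[-1.0, 0.001, -0.0], [0.001, 1.0, 0.0], [0.0, 0.0, -1.0]]
force: [0.0, -0.0, -0.2]
opening: 0.399
grasp_force: 0.0
```

Request:
jog_arm(delta_pos=[[-3, -5, 5], [-3, -10, 5], [-3, -12, 5], [-3, -12, 5], [-3, -12, 5], [-3, -12, 5], [-3, -12, 5], [-3, -12, 5], [-3, -12, 5], [-3, -12, 5], [-3, -12, 5], [-3, -12, 5]], turn=[0, 0, 0, 0, 0, 0, 0, 0, 0, 0, 0, 0], grip=[0.6, 0.6, 0.6, 0.6, 0.6, 0.6, 0.6, 0.6, 0.6, 0.6, 0.6, 0.6])

```text
time_s: 80.62
position: [0.4428, -0.5435, 0.2595]
tcp_rot: [[-1.0, 0.001, 0.0], [0.001, 1.0, -0.0], [-0.0, -0.0, -1.0]]
force: [-0.7, -0.5, 0.6]
opening: 0.399
grasp_force: 0.0
```

```bash
python3 - <<'E'
from edge import *
t=snap("top");s=snap("side");pan(t,s)
e0=edges(cv2.imread("pics/side0.png"));e=edges(s["color"]);print((e0-e).round(2))
cv2.imwrite("pics/f2.png",np.hstack([cv2.resize(s["color"][165:385,240:420],(460,562),interpolation=cv2.INTER_CUBIC),cv2.resize(s["color"][172:204,292:318],(300,562),interpolation=cv2.INTER_CUBIC)]))
S=read_state();print(S["position"])
E
```

```text
panw [305.33333333 180.44444444] 9 [ 0.6668 -0.0722  0.145 ]
panw [322.92307692 187.89230769] 65 [ 0.6413 -0.129   0.145 ]
panw [317.12195122 199.09756098] 41 [ 0.6043 -0.1093  0.145 ]
panw [333. 199.] 9 [ 0.6041 -0.1608  0.145 ]
panw [323.09090909 208.90909091] 22 [ 0.5718 -0.1278  0.145 ]
panw [339.625 223.625] 8 [ 0.5231 -0.1799  0.145 ]
pin t [248.16666667 195.83333333] 6
[-6.39 -1.59 -0.95  2.29  2.89  3.57  3.91  3.95]
[ 0.44279988 -0.5435018   0.25950731]
```

View pics/f2.png

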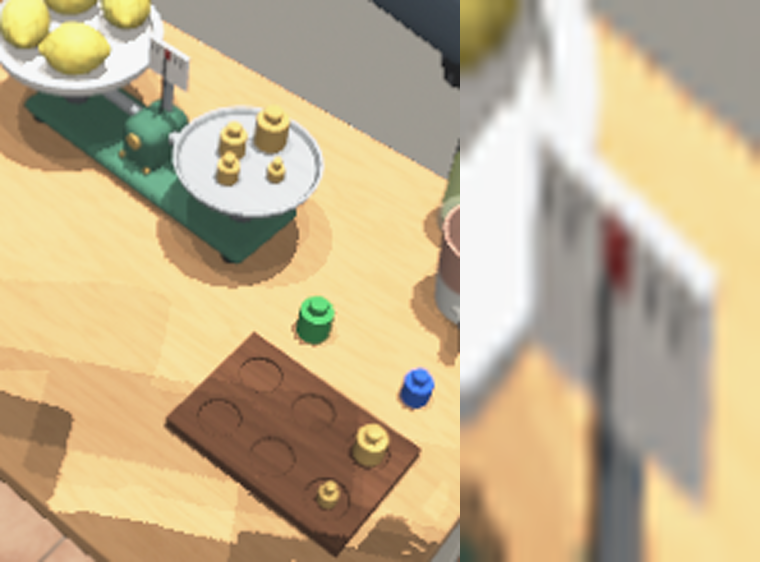

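The needle points at the red mark. Four weights (370 g) stand in the pan, and w100b and a 20 g weight are on the block. I'll check the lemons once more and hand in.

```bash
python3 - <<'E'
from h import *
t=snap("top")
b=blobs(t["color"],(22,130,60),(36,255,255),(205,150,285,232),100)
for ce,a,m in b:print(ce,a,onz(t,*ce,.13))
if len(b)==4: print(hand_in())
E
```

```text
[253.91566265 176.52610442] 249 [0.68574732 0.09670006 0.13      ]
[235.74897119 184.20576132] 243 [0.66044867 0.15672677 0.13      ]
[257.97916667 205.3375    ] 240 [0.58865289 0.08343307 0.13      ]
[236.0292887  206.94142259] 239 [0.58413494 0.15533998 0.13      ]
the job is handed in; nothing more can be done
None
```

I fitted the plate on its pin, put all four lemons on it, and handed the job in with 370 g of weights in the pan (200 + 100 + 50 + 20). The needle was on the red mark by my measurement (tilt about -0.01 rad), and the spare 100 g and 20 g weights were back on their block. `hand_in()` gave no verdict. One lemon had moved a few centimetres in the last picture but was still on the plate.

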